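Load two gel cassettes into a carrier and start the shaker

TASK

Take the two drained gel cassettes off the sloped stand and stand each upright, fully down, in the carrier's slot of its own width. Then lift the loaded carrier by its handle, set it down flat inside the lip of the shaker's tray, and last push the shaker's toggle lever all the way over towards the tray to switch it on. Do not drop anything, and leave the other things on the bench alone.

Things in the scene. Friction and masses are not known exactly. Their poses are not given: they have to be found in the camera images.
- cassette_wide: Grey-framed flat cassette, white panel: 96 wide (y) x 90 high (z) x 8 mm thick (x), 110 g, symmetrical; origin at its centre. Starts leaning on the stand beside the other one (left or right varies), z up but tilted 0.45 rad from vertical to the stand's -x (robot's side), x up and to +x. Only its lower 42 mm is backed: the top can be pinched across the 8 mm, tool tilted along it.
- cassette_narrow: Grey-framed flat cassette, white panel: 64 wide (y) x 90 high (z) x 8 mm thick (x), 80 g, symmetrical; origin at its centre. Starts leaning on the stand beside the other one (left or right varies), z up but tilted 0.45 rad from vertical to the stand's -x (robot's side), x up and to +x. Only its lower 42 mm is backed: the top can be pinched across the 8 mm, tool tilted along it.
- stand: Fixed draining stand, left or right of the carrier: grey base 130 (x) x 230 (y) x 12 mm, steel board sloped 26 degrees (0.45 rad) from vertical, facing up and to its +x, with a ledge at its foot. The cassettes lean on it side by side, centres about 58 mm either side in y. Origin: underside centre of the base.
- carrier: Loose white carrier on the bench, about 300 g: base 160 (x) x 110 (y) x 8 mm, origin at the centre of its underside, z up. Two slots run along its y, at x = +60 mm (wide) and x = -60 mm (narrow), with a raised handle between them at x = 0.
- slot_wide (a point): Where the wide cassette's centre is when it stands fully home in the wide slot, 53 mm above the carrier's underside. Slot: 13 mm across (carrier x), 104 mm long (carrier y), ends closed, floor 8 mm above the underside, walls to 42 mm, then flared lips to 56 mm, mouth about 20 mm.
- slot_narrow (a point): Where the narrow cassette's centre is when it stands fully home in the narrow slot, 53 mm above the carrier's underside. Slot 72 mm long, otherwise like the wide one; the wide cassette does not fit in it.
- handle (a point): Centre of the carrier's grey handle bar, 117 mm above the underside: 14 mm thick (carrier x), 56 mm long (y), 18 mm high, on two thin posts at y = -24 and +24 mm. Tops of cassettes that are home are at 98 mm, 60 mm either side in x: keep opened fingers within 50 mm of the bar.
- shaker: Fixed low white laboratory shaker, 265 x 190 mm, left or right of the carrier, tray on top. Origin on the bench under the tray's centre; its blue control front, with two round knobs (not used), is 170 mm to -x of it; x points from the front towards the tray.
- tray (a point): Centre of the tray floor on the shaker, 61 mm above the bench. An aluminium lip, 10 mm above the floor, encloses 170 (shaker x) x 120 (shaker y) mm; the carrier fits with its long side along shaker x, either way round, with 5 mm play on each side.
- switch (a joint): Angle of the shaker's toggle lever: 0 leaning fully to the shaker's -x (off), 1.0 rad leaning fully to +x, towards the tray (on). It stays where it is left; a push of about 1.5 N moves it.
- switch_tip (a point): Centre of the 26 mm white ball on the toggle lever. It swings on a 45 mm arc in the shaker's xz plane, from 22 mm on the -x side to 22 mm on the +x side of its pivot, which is 133 mm to -x of the tray's centre and 71 mm above the bench. Black housing under it: 70 x 50 mm, top 84 mm above the bench.
- pen: Bystander, to be left alone: black marker pen, 120 mm long, 12 mm thick, lying. Origin: underside centre.
- dish: Bystander, to be left alone: small shallow white dish, 60 mm wide, 14 mm high. Origin: underside centre.
- tip_box: Bystander, to be left alone: yellow box with a white lid, 75 x 110 x 64 mm. Origin: underside centre.
- reagent: Bystander, to be left alone: amber bottle with black cap, 56 mm wide, 110 mm high. Origin: underside centre.
- tube_rack: Bystander, to be left alone: flat green block with rows of dark holes, 110 x 160 x 36 mm. Origin: underside centre.
- beaker: Bystander, to be left alone: glass beaker, 66 mm wide, 85 mm high. Origin: underside centre.

How it is judged:
By the outcome, as a careful person would: the job done as asked, in the order asked, and still so for the second after the job is handed in, with the robot touching nothing.
It also fails if it takes over 72 s, if anything falls off the work surface, if the arm or the gripper's body presses on something with over 40 N, if the wrist force passes 120 N, or if a joint passes its speed limit or range.

ROBOT

A 6-joint arm with a two-finger parallel gripper is mounted at the origin on the work surface. World frame = base frame: x ahead of the robot, y to its left, z up, the work surface at z = 0. Lengths are in mm, angles in rad, forces in N, time in s.
With the tool pointing down it reaches from about 275 to 1000 mm from the base axis. Payload 8.4 kg.
Tool frame: the origin (TCP) lies between the finger pads; the fingertips stand 22 mm ahead of it and the grasp point (between the pads) lies 3 mm ahead of it (r.nose_length is the z of the fingertips in the tool frame, in mm); z points along the fingers, y is the line along which they close (so a half turn about z gives the same grasp; the last joint's range is limited). The gripper opens to 85 mm and grips with 20 to 120 N. Pads are 22 mm wide; open, the fingers measure 114 mm over their backs; the gripper's body (76 mm by 85 mm) begins 54 mm behind the grasp point. The pads swing forward as they close: fully open they stand 13 mm farther back than shut.
Start: joints at [-0.002, 0.353, 1.633, -0, 1.155, -0.002], TCP at [625.002, -0, 253.281] pointing down, gripper open.
Joint ranges: [-2.63, 2.63], [-0.92, 2.1], [0.06, 2.66], [-1.3, 4.44], [0, 2.69], [-3.02, 3.02]. Speed limits (rad/s): [2.22, 2.22, 2.79, 3.14, 3.14, 3.14].

INTERFACE

Orientations are given as [roll, pitch, yaw] about the fixed x, y, z axes, in that order (R = Rz(yaw) Ry(pitch) Rx(roll)).
In Python, from rig import r gives the robot as it stands.
- The arm moves only by the shell command python3 steer.py [FORCE], which reads ROWS from standard input. ROWS is a JSON list that holds a single list of rows (three levels of brackets), with 1 to 5 rows, each of 7 numbers: a rotation vector rx, ry, rz in rad, then dx, dy, dz in mm, then the opening from 0.0 (shut) to 1.0 (fully open); each row shifts and turns the commanded pose from where the row before left it, along the tool's axes as they then stand; what a row does not reach is not made up. A row lasts 1/12 s, in which the tool goes at most 41.7 mm and 0.125 rad, less where a joint would pass 70% of its speed; a pose out of reach is approached as far as the arm can. The fingers move at their own pace and stop on an object; FORCE is the grip in N (left out, the last holds). Time passes only in rows, so rows that do not move let the fingers close. It prints the time, the measured TCP pose, the force, the opening and the grip force at its end. Input that does not fit is refused with a message, and nothing moves.
- r.sense(): the state, without advancing time (a new reading comes with each control period).
- r.grab_frame(name): name is "scene" or "side" or "wrist"; returns the picture (384x512x3 uint8, red, green, blue); there is no depth.
- r.camera_params(name): a dict with "fx", "fy", "cx", "cy" (pixels), "rvec" (rotation vector, rad) and "tvec" (3), from world to camera coordinates, as OpenCV has them. Camera axes: x right, y down, z forward; pixel columns grow to the right and rows downward; lengths in mm; the calibration is good to about 2 mm. A picture is of the moment at which its call begins: read the wrist's pose just before it. camera_params takes no time and is no camera call; for the wrist camera it gives the pose at the moment of the call.
- r.sign_off(): hands the job in; it is judged then, once.
The state is a dict: "clock": time; "qpos": joint angles; "qvel": joint speeds; "joint_efforts": joint torques, N m; "eef_pos": TCP position; "tcp_rot": TCP orientation; "contact_force": force on the tool from outside, world axes, zero at the start; "wrist_torque": the same for the moment, N m; "opening": opening from 0.0 (shut) to 1.0 (fully open); "grasp_force": force on a finger pad.
Only numpy, scipy, OpenCV 4.12 (cv2) and the standard library are available. Lean on these libraries where they do the work, as an engineer would, in place of code of your own. Each camera call takes 0.05 s, during which the arm holds its last target. There are 200 camera calls.

## Working session

There is one attempt and no reset: what is moved stays moved. The work goes in short steps, Python scripts to look and compute and a shell command to move; the robot and the scene stay as the last step left them, time stands still between calls to the robot, and variables do not carry over. Pictures are saved under pics/ and viewed, at most 10 in all, crops included, and the job is handed in when it is done.

```bash
ls; mkdir -p pics; python3 - <<'E'
from rig import r
import cv2
for n in("scene","side","wrist"):
    im=r.grab_frame(n); cv2.imwrite(f"pics/{n}0.png",im[...,::-1]); print(n,r.camera_params(n))
s=r.sense(); print(s)
E
```

```text
pics
rig.py
steer.py
  3 rig.py
  5 steer.py
  8 total
scene {'fx': 353.772978369587, 'fy': 353.772978369587, 'cx': 258.553928404619, 'cy': 189.47138693116068, 'rvec': array([ 0.9518783 ,  2.71369881, -0.76066702]), 'tvec': array([ 448.10262796, -249.69145242, 1757.08267125])}
side {'fx': 393.8383933882275, 'fy': 393.8383933882275, 'cx': 256.9618886097109, 'cy': 191.39874256881183, 'rvec': array([ 2.09468275, -0.79860528,  0.37805978]), 'tvec': array([-428.10981705,  310.79248621, 1024.40648139])}
wrist {'fx': 336.4065823107417, 'fy': 336.4065823107417, 'cx': 260.0107196476433, 'cy': 192.96149951320243, 'rvec': array([-2.84192523e+00, -2.56750653e-05,  1.20240225e-03]), 'tvec': array([-625.46931555,  -38.95549126,  380.17250654])}
{'clock': 0.15, 'qpos': array([-2.39207787e-03,  3.53461619e-01,  1.63393970e+00,  1.09677741e-05,
        1.15520784e+00, -2.38587135e-03]), 'qvel': array([ 3.01669735e-05, -1.38168899e-03, -3.26441964e-04,  2.08689154e-03,
        6.91390190e-04,  1.45564045e-04]), 'joint_efforts': array([-7.39769093e-04, -6.05638933e+01, -3.42338884e+01, -2.29960733e-05,
        6.16452831e-03, -4.00942213e-05]), 'eef_pos': array([6.24671248e+02, 8.95714141e-03, 2.52761371e+02]), 'tcp_rot': array([-3.14057617e+00, -1.24549090e-05,  1.57078568e+00]), 'contact_force': array([-0.88792183,  0.4663984 , -0.09773552]), 'wrist_torque': array([-0.01970007,  0.02620373, -0.02249095]), 'grasp_force': 0.0, 'opening': 1.0019578866503174}
```
Let me view scene and side. Combine into one 800x600? Two 512x384: side by side scale to 800 = 400 each. View separately better.

View pics/scene0.png

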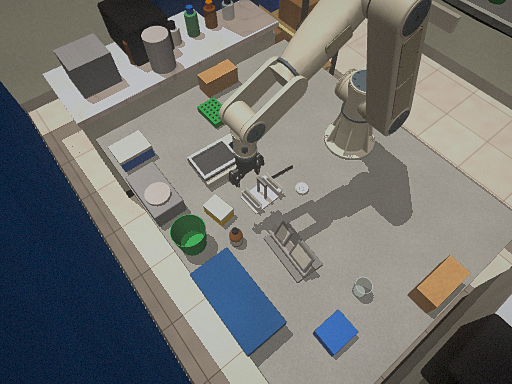

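View pics/side0.png

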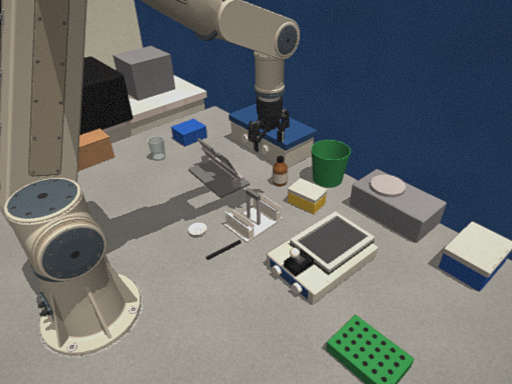

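View pics/wrist0.png

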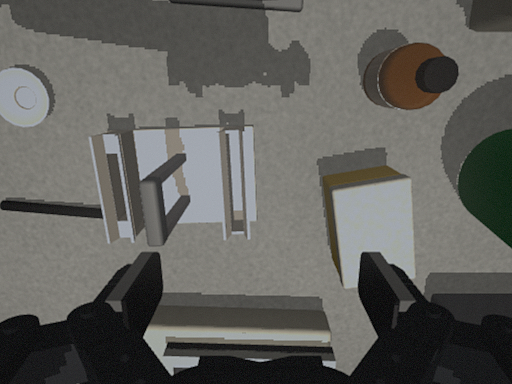

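The stand is up-image in the wrist view (scene px ~292,252; side px ~220,168). The carrier is at scene ~262,192 and side ~252,215. The shaker is at scene ~213,158, with its lever ball at side ~294,253. Next I'll write helpers and get rough positions.

```bash
cat > h.py <<'E'
import numpy as np, cv2
from rig import r
from scipy.spatial.transform import Rotation as Ro
def cam(n):
    p=r.camera_params(n); R=cv2.Rodrigues(np.array(p["rvec"]))[0]
    return dict(K=np.array([[p["fx"],0,p["cx"]],[0,p["fy"],p["cy"]],[0,0,1]]),R=R,t=np.array(p["tvec"]))
def ray(c,px):
    d=c["R"].T@np.linalg.inv(c["K"])@np.array([px[0],px[1],1.]); return -c["R"].T@c["t"],d/np.linalg.norm(d)
def onz(c,px,z): o,d=ray(c,px); return o+d*(z-o[2])/d[2]
def tri(*cp):
    A=np.zeros((3,3));b=np.zeros(3);L=[ray(c,p) for c,p in cp]
    for o,d in L: M=np.eye(3)-np.outer(d,d);A+=M;b+=M@o
    X=np.linalg.solve(A,b); e=max(np.linalg.norm(np.cross(X-o,d)) for o,d in L); return X,e
def proj(c,X): q=c["K"]@(c["R"]@np.asarray(X,float)+c["t"]); return q[:2]/q[2]
def tool():
    s=r.sense(); return np.array(s["eef_pos"]),Ro.from_euler("xyz",s["tcp_rot"])
def go(p=None,rot=None,frm=None):
    "delta in current tool axes to reach pose: rotation vec then translation (in present axes, and after turning)"
    P,Q=frm or tool(); rv=np.zeros(3) if rot is None else (Q.inv()*rot).as_rotvec()
    d=np.zeros(3) if p is None else np.array(p)-P
    Q2=Q if rot is None else rot
    print("rot",rv.round(4),"d_before",Q.inv().apply(d).round(1),"d_after",Q2.inv().apply(d).round(1))
def snap(n,f):
    c=cam(n); im=r.grab_frame(n); cv2.imwrite(f"pics/{f}.png",im[...,::-1]); np.savez(f"pics/{f}.npz",**c); return im,c
def load(f): return cv2.imread(f"pics/{f}.png")[...,::-1],dict(np.load(f"pics/{f}.npz"))
E
python3 - <<'E'
from h import *
a,b=cam("scene"),cam("side"); w=cam("wrist"); np.set_printoptions(precision=1,suppress=True)
for n in("scene","side","wrist"): np.savez(f"pics/{n}0.npz",**cam(n))
for k,p,q in [("stand",(292,252),(220,168)),("carrier",(262,192),(252,215)),("tray",(213,158),(333,243)),("bottle",(236,231),(280,160))]:
    print(k,tri((a,p),(b,q)))
P,Q=tool(); print(P,Q.as_matrix(), "cam in tool",Q.inv().apply(-w["R"].T@w["t"]-P),(w["R"]@Q.as_matrix()))
for p in [(95,135),(108,242),(140,240),(121,132),(222,130),(228,238),(250,238),(255,127)]: print(p,onz(w,p,56),onz(w,p,8))
E
```

```text
stand (array([621.9, 275. ,  31.8]), np.float64(2.3555788168456178))
carrier (array([536.4, -17.3,  30.5]), np.float64(1.8737806520769558))
tray (array([ 608.3, -290.6,   55.8]), np.float64(1.3808084512818806))
bottle (array([756.2,  86.9,  97.3]), np.float64(1.4706842641643798))
[624.7   0.  252.8] [[ 0.  1. -0.]
 [ 1. -0.  0.]
 [ 0. -0. -1.]] cam in tool [  74.9    1.  -121.4] [[-0.   1.  -0. ]
 [-1.  -0.  -0.3]
 [-0.3  0.   1. ]]
(95, 135) [470.3  33.6  56. ] [446.9  27.4   8. ]
(108, 242) [467.8 -76.6  56. ] [444.  -99.5   8. ]
(140, 240) [501.3 -74.4  56. ] [482.5 -96.9   8. ]
(121, 132) [495.1  36.4  56. ] [475.4  30.6   8. ]
(222, 130) [589.9  38.3  56. ] [584.5  32.8   8. ]
(228, 238) [592.4 -72.1  56. ] [587.4 -94.2   8. ]
(250, 238) [615.2 -72.1  56. ] [613.6 -94.2   8. ]
(255, 127) [620.8  41.1  56. ] [620.1  36.    8. ]
```

```bash
echo '[[[0, 0, 0, 8, -40, 0, 1], [0, 0, 0, 8, -40, 0, 1], [0, 0, 0, 0, 0, 0, 1], [0, 0, 0, 0, 0, 0, 1]]]' | python3 steer.py
python3 -c "from h import *;snap('wrist','w1')"
echo '[[[0, 0, 0, 40, 20, 0, 1], [0, 0, 0, 40, 20, 0, 1], [0, 0, 0, 40, 20, 0, 1], [0, 0, 0, 0, 0, 0, 1], [0, 0, 0, 0, 0, 0, 1]]]' | python3 steer.py
python3 -c "from h import *;snap('wrist','w2')"
echo '[[[0, 0, 0, 40, 5, 0, 1], [0, 0, 0, 40, 5, 0, 1], [0, 0, 0, 40, 5, 0, 1], [0, 0, 0, 0, 0, 0, 1], [0, 0, 0, 0, 0, 0, 1]]]' | python3 steer.py
python3 - <<'E'
from h import *;snap('wrist','w3')
I=[cv2.imread(f"pics/w{i}.png") for i in (1,2,3)]
cv2.imwrite("pics/m1.png",np.vstack([cv2.resize(I[0][80:300,20:460],(800,400),interpolation=3)]))
cv2.imwrite("pics/m2.png",I[1]); 
cv2.imwrite("pics/m3.png",cv2.resize(I[2],(800,600)))
E
```

```text
clock: 0.48
eef_pos: [542.9, 16.3, 253.0]
tcp_rot: [-3.14, 0.0, 1.571]
contact_force: [0.5, 0.4, 0.1]
opening: 0.998
grasp_force: 0.0
clock: 0.95
eef_pos: [602.8, 129.7, 252.9]
tcp_rot: [3.141, -0.0, 1.573]
contact_force: [0.2, 0.0, 0.4]
opening: 1.0
grasp_force: 0.0
clock: 1.42
eef_pos: [616.1, 248.5, 253.0]
tcp_rot: [-3.142, 0.0, 1.572]
contact_force: [0.5, -0.9, -1.0]
opening: 0.998
grasp_force: 0.0
```

View pics/m1.png

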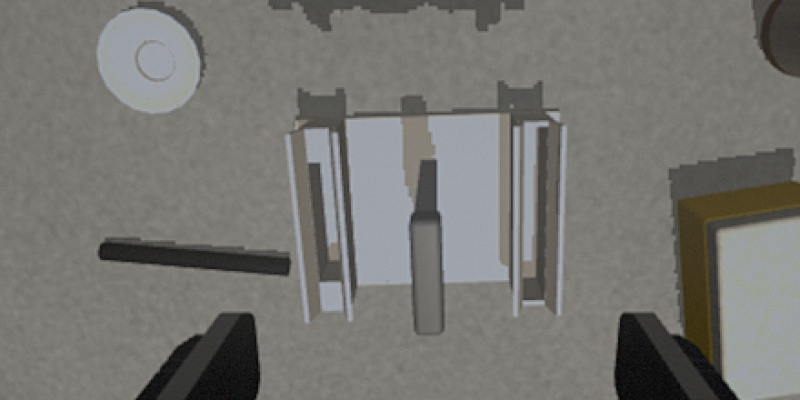

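View pics/m3.png

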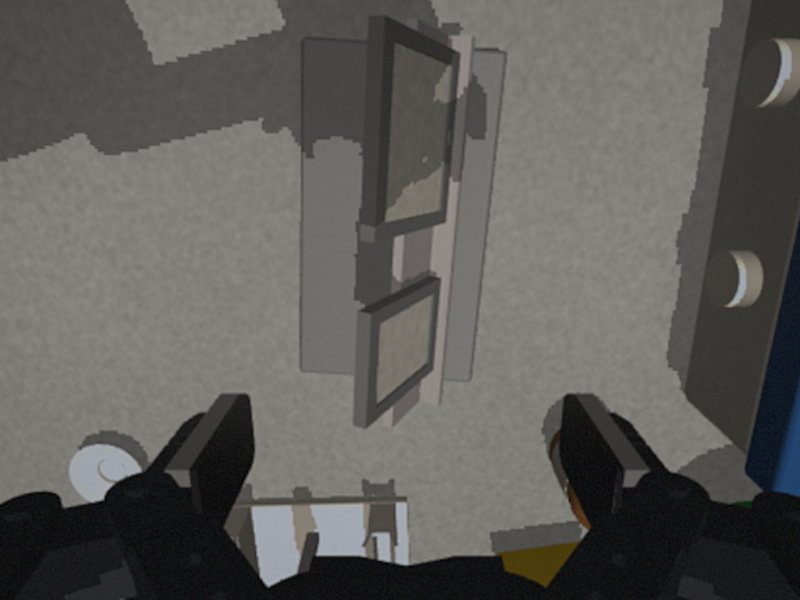

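In the w1 crop (scale 1.82, origin 20,80), the carrier's left slot at about (320, 135–308) has the larger end blocks, so it is the narrow one. The right slot at about (535, 120–300) is the wide one, and the handle is at (428, 212–333). In w3, the wide cassette is the far one at (+y), with its top edge at (370–388, 15–228), and the narrow one is near at (357–372, 310–425). I need one more view farther along to triangulate.

```bash
echo '[[[0, 0, 0, 40, -5, 0, 1], [0, 0, 0, 40, -5, 0, 1], [0, 0, 0, 0, 0, 0, 1], [0, 0, 0, 0, 0, 0, 1]]]' | python3 steer.py
python3 - <<'E'
from h import *;snap('wrist','w4')
I=[cv2.imread(f"pics/w{i}.png") for i in (3,4)]
C=[cv2.resize(I[0][0:290,185:345],None,fx=2,fy=2,interpolation=3),cv2.resize(I[1][60:350,185:345],None,fx=2,fy=2,interpolation=3)]
cv2.imwrite("pics/m4.png",cv2.convertScaleAbs(np.hstack(C),alpha=1.6))
E
```

```text
clock: 1.8
eef_pos: [605.8, 327.5, 253.2]
tcp_rot: [-3.141, 0.001, 1.572]
contact_force: [1.3, 0.1, 0.4]
opening: 1.0
grasp_force: 0.0
```

View pics/m4.png

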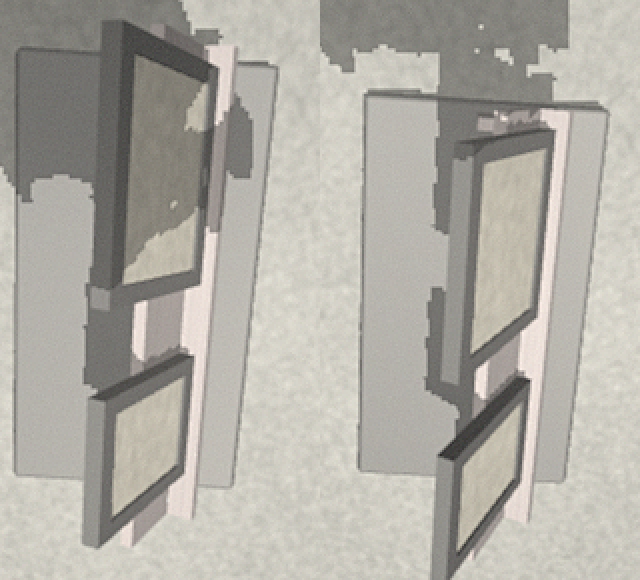

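```bash
cat > m.py <<'E'
from h import *
np.set_printoptions(precision=1,suppress=True)
c0=load("wrist0")[1];c1=load("w1")[1];c3=load("w3")[1];c4=load("w4")[1]
a=lambda x,y:(184.75+x/2,y/2-.25); b=lambda x,y:(184.75+(x-320)/2,59.75+y/2)
B3=[(18,48),(278,67),(232,488),(14,474)];B4=[(366,92),(608,110),(565,482),(359,468)]
for p,q in zip(B3,B4): print("base",tri((c3,a(*p)),(c4,b(*q))),onz(c3,a(*p),12)[:2],onz(c4,b(*q),12)[:2])
for n,p,q in [("Wbtn",(90,309),(441,382)),("Wbtf",(104,22),(457,142)),("Wbtf'",(104,22),(455,158)),("Wfbn",(201,286),(537,311)),("Wfbf",(217,67),(553,131)),
 ("Nbtf",(90,400),(438,458)),("Nfbf",(193,356),(529,379)),("Nfbn",(187,469),(518,462))]:
    print(n,tri((c3,a(*p)),(c4,b(*q))))
print("Nbtn",onz(c3,a(82,545),100))
e=lambda x,y:(19.7+x/1.818,79.7+y/1.818)
for z,L in [(126,[(413,213),(440,213),(416,333),(443,333)]),(56,[(288,133),(308,320),(563,125),(558,315),(350,320),(517,315)]),(8,[(350,285),(510,281),(345,116),(505,112)])]:
    for p in L: print("carrier",z,p,onz(c1,e(*p),z)[:2])
g=lambda x,y:(x,y)
E
python3 m.py
```

```text
base (array([551.2, 385.3,   5.3]), np.float64(0.03323368542505383)) [552.3 384.1] [552.2 385.6]
base (array([680. , 376.3,   8.8]), np.float64(0.21906554695998967)) [679.7 375.9] [679.2 376.5]
base (array([666.1, 147.8,  10.3]), np.float64(0.32733280617525135)) [665.6 148.5] [666.2 149. ]
base (array([536. , 154.5,   5.4]), np.float64(0.3419464335658666)) [537.1 157.4] [537.6 159. ]
Wbtn (array([594.9, 277.3, 128.4]), np.float64(0.08116592520519604))
Wbtf (array([601.7, 373.1, 125.2]), np.float64(0.14800460468212417))
Wbtf' (array([602. , 369.7, 141.9]), np.float64(0.5699117038283974))
Wfbn (array([643. , 271.2,  32.3]), np.float64(0.09287966277841037))
Wfbf (array([645.8, 369.8,  53.4]), np.float64(0.1773767916756552))
Nbtf (array([593.5, 241.5, 127.5]), np.float64(0.3061740789392251))
Nfbf (array([638.3, 238.7,  48.8]), np.float64(0.13158466343171957))
Nfbn (array([638.5, 154.6,  -1.4]), np.float64(1.013653353418989))
Nbtn [585.8 162.1 100. ]
carrier 126 (413, 213) [533.6  11.3]
carrier 126 (440, 213) [545.2  11.3]
carrier 126 (416, 333) [534.4 -46. ]
carrier 126 (443, 333) [546.6 -46. ]
carrier 56 (288, 133) [465.4  32.9]
carrier 56 (308, 320) [469.2 -76.4]
carrier 56 (563, 125) [609.8  37.2]
carrier 56 (558, 315) [613.6 -73. ]
carrier 56 (350, 320) [493.5 -76.3]
carrier 56 (517, 315) [590. -73.]
carrier 8 (350, 285) [487.  -76.2]
carrier 8 (510, 281) [591.4 -73.2]
carrier 8 (345, 116) [488.5  34.4]
carrier 8 (505, 112) [584.5  36.9]
```

```bash
cat >> h.py <<'E'
RC=Ro.from_euler("xyz",[0,-.45,-.067]); M=RC.as_matrix(); cz=M[:,2]
RG=Ro.from_matrix(np.column_stack([M[:,1],M[:,0],-M[:,2]]))
TW=np.array([601.9,325,128.7]); TN=np.array([594.6,209.4,128.7])
E
python3 - <<'E'
from h import *
c3=load("w3")[1]; print(onz(c3,(184.75+41,545/2),127),(proj(c3,[591-2.2,177.7,127])-[184.75,0])*2)
P,Q=tool(); go(TW+60*cz-7*cz,RG); go(TW-7*cz,RG,(TW+53*cz,RG))
E
```

```text
[588.83145836 177.72378912 127.        ] [ 81.92590098 545.05062451]
rot [-0.4501 -0.0141  0.0659] d_before [  0.2 -27.1  76.7] d_after [ -1.7 -57.7  57.3]
rot [0. 0. 0.] d_before [ 0.  0. 60.] d_after [ 0.  0. 60.]
```

```bash
echo '[[[-0.1125, -0.0035, 0.0165, 0, 0, 0, 0.5], [-0.1125, -0.0035, 0.0165, 0, 0, 0, 0.5], [-0.1125, -0.0035, 0.0165, 0, 0, 0, 0.5], [-0.1125, -0.0035, 0.0165, 0, 0, 0, 0.5]]]' | python3 steer.py
echo '[[[0, 0, 0, -0.6, -29, 28, 0.5], [0, 0, 0, -0.6, -29, 28, 0.5], [0, 0, 0, 0, 0, 0, 0.5], [0, 0, 0, 0, 0, 0, 0.5]]]' | python3 steer.py
python3 - <<'E'
from h import *
go(TW-7*cz,RG); im,c=snap('wrist','w5'); 
q=[proj(c,TW+RC.apply([s*4,t*48,0])) for s in(-1,1) for t in(-1,1)]; print(np.round(q))
x=im.copy()
for p in q: cv2.circle(x,tuple(np.round(p).astype(int)),3,(255,0,0),1)
cv2.imwrite("pics/m5.png",cv2.convertScaleAbs(x[...,::-1],alpha=1.6))
E
```

```text
clock: 2.18
eef_pos: [606.6, 325.5, 254.4]
tcp_rot: [2.686, -0.003, 1.502]
contact_force: [1.1, -1.4, -1.3]
opening: 0.503
grasp_force: 0.0
clock: 2.52
eef_pos: [577.5, 326.1, 176.5]
tcp_rot: [2.694, 0.003, 1.503]
contact_force: [0.4, 0.1, 0.3]
opening: 0.501
grasp_force: 0.0
rot [-0.0027  0.0026  0.0006] d_before [ 0.7  1.4 60.7] d_after [ 0.5  1.2 60.7]
[[253. 301.]
 [252. 142.]
 [266. 301.]
 [268. 142.]]
```

View pics/m5.png

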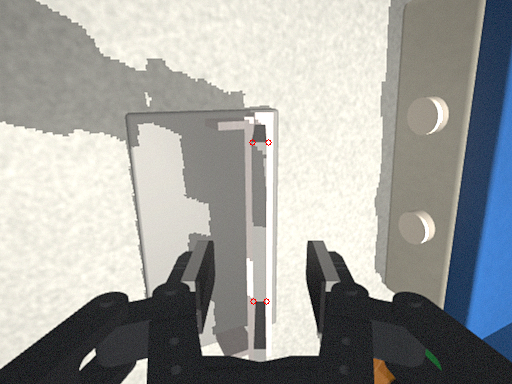

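The cassette's top edge is seen edge-on at columns 252–268, rows 142–301, matching the prediction and centred between the pads (about col 260). I'll descend and grip.

```bash
echo '[[[0, 0, 0, 0, 1, 30, 0.5], [0, 0, 0, 0, 0, 30, 0.5], [0, 0, 0, 0, 0, 0, 0.5]]]' | python3 steer.py 40
echo '[[[0, 0, 0, 0, 0, 0, 0], [0, 0, 0, 0, 0, 0, 0], [0, 0, 0, 0, 0, 0, 0], [0, 0, 0, 0, 0, 0, 0], [0, 0, 0, 0, 0, 0, 0]]]' | python3 steer.py 40
python3 -c "
from h import *
go(TW-7*cz,RG)"
```

```text
clock: 2.82
eef_pos: [607.5, 325.5, 122.7]
tcp_rot: [2.692, 0.0, 1.502]
contact_force: [-1.1, -0.7, 0.1]
opening: 0.5
grasp_force: 0.0
clock: 3.23
eef_pos: [605.5, 327.3, 126.0]
tcp_rot: [2.689, -0.002, 1.504]
contact_force: [-2.6, -2.0, 8.1]
opening: 0.085
grasp_force: 43.1
rot [ 0.0022 -0.0023 -0.0007] d_before [-2.5 -1.9  3.1] d_after [-2.5 -1.9  3.1]
```

```bash
echo '[[[0, 0, 0, 0, 0.5, -15, 0], [0, 0, 0, 0, 1, -30, 0], [0, 0, 0, 0, 1, -35, 0], [0, 0, 0, 0, 0, -35, 0], [0, 0, 0, 0, 0, 0, 0]]]' | python3 steer.py
echo '[[[0.12, 0, -0.024, 0, 0, -20, 0], [0.12, 0, -0.024, 0, 0, -20, 0], [0.12, 0, -0.024, 0, 0, 0, 0], [0.09, 0.014, -0.024, 0, 0, 0, 0], [0, 0, 0, 0, 0, 0, 0]]]' | python3 steer.py
python3 - <<'E'
from h import *
RP=Ro.from_matrix(np.array([[0,1,0],[1,0,0],[0,0,-1.]])); RP=Ro.from_euler("z",.029)*RP
P,Q=tool(); print(P); go([599.8,-17.3,P[2]],RP)
im,c=snap('wrist','w6'); sd,cs=snap('side','s6')
cv2.imwrite("pics/m6.png",cv2.convertScaleAbs(np.hstack([im[100:384,150:400],cv2.resize(sd[60:202,130:330],None,fx=2,fy=2)])[...,::-1],alpha=1.5))
E
```

```text
clock: 3.65
eef_pos: [557.5, 332.0, 235.8]
tcp_rot: [2.685, -0.007, 1.505]
contact_force: [0.9, 1.0, 0.5]
opening: 0.086
grasp_force: 41.8
clock: 4.07
eef_pos: [545.4, 330.4, 264.4]
tcp_rot: [3.13, 0.005, 1.593]
contact_force: [-0.3, -0.2, -2.0]
opening: 0.085
grasp_force: 41.7
[545.40397289 330.37450682 264.39117468]
rot [ 0.0118  0.0049 -0.0067] d_before [-348.8   46.6    2.2] d_after [-349.1   44.3    0. ]
```

View pics/m6.png

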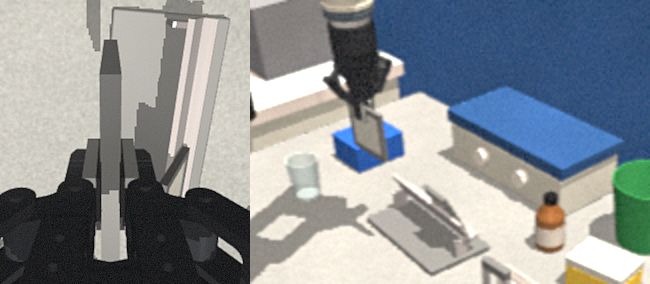

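The cassette is held between the pads (w6): the far end of its top edge is at about (260, 172) and the near end at about (260, 360). The side view shows it hanging upright. I'll measure its offset in the tool frame.

```bash
python3 - <<'E'
from h import *
np.set_printoptions(precision=1,suppress=True)
P,Q=tool(); im,c=load("w6")
for px in [(251,172),(270,172),(250,140),(265,140),(246,360),(275,360)]:
  for zt in (-10,-4,83):
    o,d=ray(c,px); o=Q.inv().apply(o-P); d=Q.inv().apply(d); print(px,zt,o+d*(zt-o[2])/d[2])
g=cv2.cvtColor(im,cv2.COLOR_RGB2GRAY); print(g[130:185:2,258:262].mean(1).round(), g[320:375:2,258:262].mean(1).round())
E
```

```text
(251, 172) -10 [ 48.1  -0.4 -10. ]
(251, 172) -4 [46.7 -0.6 -4. ]
(251, 172) 83 [25.9 -3.2 83. ]
(270, 172) -10 [ 48.1   6.2 -10. ]
(270, 172) -4 [46.7  6.3 -4. ]
(270, 172) 83 [25.9  8.7 83. ]
(250, 140) -10 [ 59.1  -0.7 -10. ]
(250, 140) -4 [58.3 -0.9 -4. ]
(250, 140) 83 [46.  -3.7 83. ]
(265, 140) -10 [ 59.1   4.4 -10. ]
(265, 140) -4 [58.3  4.4 -4. ]
(265, 140) 83 [46.   5.5 83. ]
(246, 360) -10 [-32.  -3. -10.]
(246, 360) -4 [-37.7  -3.3  -4. ]
(246, 360) 83 [-119.9   -7.9   83. ]
(275, 360) -10 [-32.    9.1 -10. ]
(275, 360) -4 [-37.6   9.4  -4. ]
(275, 360) 83 [-119.8   14.1   83. ]
[ 98. 102. 102. 104. 110.  52.  57.  57.  58.  57.  58.  58.  57.  57.
  59.  58.  56.  58.  56.  59.  57.  56.  70.  81.  80.  80.  79.  78.] [115. 114. 113. 113. 112. 113. 111. 112. 112. 111. 112. 111. 111. 110.
 110. 111. 108. 109. 108. 108. 114.  22.  16.  18.  15.  18.  24.  23.]
```

```bash
echo '[[[0, 0, 0, -38.7, 4.9, 0, 0], [0, 0, 0, -38.7, 4.9, 0, 0], [0, 0, 0, -38.7, 4.9, 0, 0], [0, 0, 0, -38.7, 4.9, 0, 0], [0, 0, 0, -38.7, 4.9, 0, 0]]]' | python3 steer.py
echo '[[[0, 0, 0, -38.7, 4.9, 0, 0], [0, 0, 0, -38.7, 4.9, 0, 0], [0, 0, 0, -38.7, 4.9, 0, 0], [0, 0, 0, -38.4, 5, 0, 0], [0, 0, 0, 0, 0, 0, 0]]]' | python3 steer.py
echo '[[[0, 0, 0, 0, 0, 30, 0], [0, 0, 0, 0, 0, 30, 0], [0, 0, 0, 0, 0, 30, 0], [0, 0, 0, 0, 0, 0, 0], [0, 0, 0, 0, 0, 0, 0]]]' | python3 steer.py
cat >> h.py <<'E'
RP=Ro.from_euler("z",.029)*Ro.from_matrix(np.array([[0,1,0],[1,0,0],[0,0,-1.]]))
E
python3 - <<'E'
from h import *
np.set_printoptions(precision=1,suppress=True)
print(*[tool()[0] for i in range(1)]); go([599.8,-16.3,94],RP)
im,c=snap('wrist','w7');sd,cs=snap('side','s7')
cv2.imwrite("pics/m7.png",cv2.convertScaleAbs(np.hstack([cv2.resize(im[60:350,130:330],None,fx=2,fy=2,interpolation=3),cv2.resize(sd[110:255,190:290],None,fx=4,fy=4,interpolation=3)])[...,::-1],alpha=1.5))
E
```

```text
clock: 4.58
eef_pos: [570.7, 136.0, 264.6]
tcp_rot: [3.127, 0.009, 1.594]
contact_force: [0.9, -0.3, -0.7]
opening: 0.084
grasp_force: 41.7
clock: 5.0
eef_pos: [594.8, -22.1, 266.1]
tcp_rot: [3.126, 0.012, 1.59]
contact_force: [-0.2, 0.1, -0.8]
opening: 0.082
grasp_force: 41.7
clock: 5.42
eef_pos: [594.6, -16.7, 175.3]
tcp_rot: [3.131, 0.008, 1.594]
contact_force: [1.0, 0.6, -0.5]
opening: 0.085
grasp_force: 41.7
[594.6 -16.7 175.3]
rot [ 0.  0. -0.] d_before [ 0.9  4.4 81.3] d_after [ 0.2  5.2 81.3]
```

View pics/m7.png

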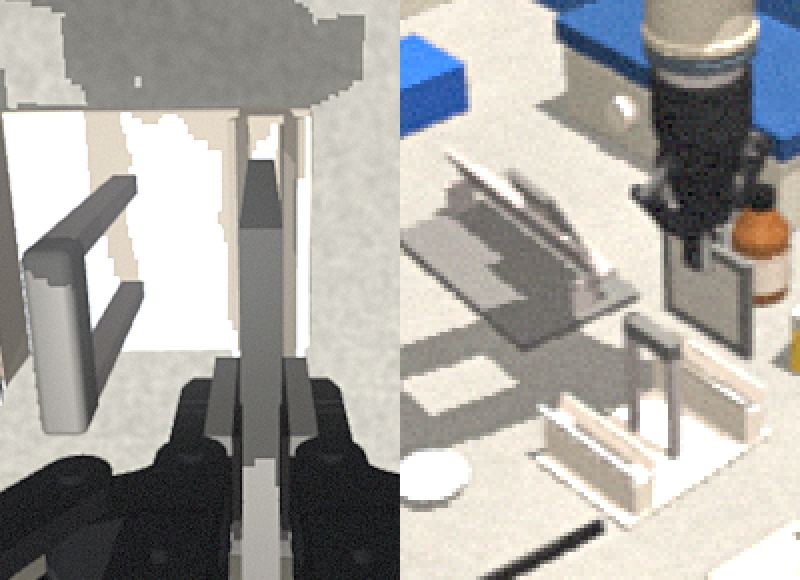

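```bash
python3 - <<'E'
from h import *
np.set_printoptions(precision=1,suppress=True)
im,c=load("w7")
f=lambda x,y:(129.75+x/2,59.75+y/2)
print("cass end",onz(c,f(248,160),89),onz(c,f(275,160),89))
print("cass top",onz(c,f(240,228),179),onz(c,f(282,228),179))
for x in (233,247,281,298): print("lip",x,onz(c,f(x,113),56))
print("handle",[onz(c,f(*p),126) for p in [(22,250),(85,250),(40,432),(92,430)]])
g=cv2.cvtColor(im,cv2.COLOR_RGB2GRAY)
for row in (118,124,130,136,145,160): print(row,list(g[row,238:284]))
E
```

```text
cass end [591.6  27.7  89. ] [599.9  27.8  89. ]
cass top [590.8  29.1 179. ] [598.3  29.3 179. ]
lip 233 [586.   38.9  56. ]
lip 247 [590.9  39.   56. ]
lip 281 [602.7  39.3  56. ]
lip 298 [608.7  39.4  56. ]
handle [array([533. ,   8.5, 126. ]), array([549.4,   8.8, 126. ]), array([533.5, -45.9, 126. ]), array([548.4, -45. , 126. ])]
118 [np.uint8(147), np.uint8(147), np.uint8(148), np.uint8(146), np.uint8(147), np.uint8(147), np.uint8(149), np.uint8(143), np.uint8(133), np.uint8(129), np.uint8(117), np.uint8(99), np.uint8(86), np.uint8(90), np.uint8(86), np.uint8(101), np.uint8(127), np.uint8(140), np.uint8(138), np.uint8(135), np.uint8(139), np.uint8(137), np.uint8(137), np.uint8(139), np.uint8(136), np.uint8(138), np.uint8(137), np.uint8(135), np.uint8(137), np.uint8(135), np.uint8(135), np.uint8(141), np.uint8(145), np.uint8(127), np.uint8(96), np.uint8(86), np.uint8(90), np.uint8(86), np.uint8(94), np.uint8(105), np.uint8(113), np.uint8(119), np.uint8(123), np.uint8(129), np.uint8(147), np.uint8(164)]
124 [np.uint8(145), np.uint8(147), np.uint8(147), np.uint8(146), np.uint8(14
[... 2612 characters left out ...]
 np.uint8(156), np.uint8(182)]
160 [np.uint8(184), np.uint8(188), np.uint8(168), np.uint8(144), np.uint8(146), np.uint8(148), np.uint8(142), np.uint8(140), np.uint8(140), np.uint8(145), np.uint8(124), np.uint8(93), np.uint8(96), np.uint8(78), np.uint8(59), np.uint8(65), np.uint8(65), np.uint8(64), np.uint8(66), np.uint8(64), np.uint8(64), np.uint8(65), np.uint8(62), np.uint8(64), np.uint8(64), np.uint8(64), np.uint8(64), np.uint8(65), np.uint8(62), np.uint8(63), np.uint8(61), np.uint8(71), np.uint8(74), np.uint8(88), np.uint8(107), np.uint8(112), np.uint8(109), np.uint8(113), np.uint8(97), np.uint8(84), np.uint8(132), np.uint8(181), np.uint8(185), np.uint8(181), np.uint8(183), np.uint8(185)]
```

w7: the cassette's lower end is at crop (248–275, 160). The wide slot's mouth edges are at image cols 247.5 and 278.5, which puts the slot centre about 3 mm to +x of the cassette. I'll correct and lower.

```bash
echo '[[[0.0118, 0.005, -0.006, 2, 3, 0, 0], [0, 0, 0, 0, 0, 20, 0], [0, 0, 0, 0, 0, 15, 0], [0, 0, 0, 0, 0, 15, 0], [0, 0, 0, 0, 0, 0, 0]]]' | python3 steer.py
echo '[[[0, 0, 0, 0, 0, 10, 0], [0, 0, 0, 0, 0, 8, 0], [0, 0, 0, 0, 0, 0, 0]]]' | python3 steer.py
```

```text
clock: 5.93
eef_pos: [599.1, -15.1, 125.5]
tcp_rot: [3.142, 0.002, 1.599]
contact_force: [-1.5, -0.1, -1.0]
opening: 0.085
grasp_force: 41.9
clock: 6.18
eef_pos: [599.3, -15.3, 107.8]
tcp_rot: [3.14, 0.002, 1.599]
contact_force: [0.5, -0.6, -1.9]
opening: 0.085
grasp_force: 42.0
```

```bash
echo '[[[0, 0, 0, 0, 0, 6, 0], [0, 0, 0, 0, 0, 5, 0], [0, 0, 0, 0, 0, 0, 0]]]' | python3 steer.py
echo '[[[0, 0, 0, 0, 0, 3, 0], [0, 0, 0, 0, 0, 0, 0]]]' | python3 steer.py 
echo '[[[0, 0, 0, 0, 0, 2, 0], [0, 0, 0, 0, 0, 0, 0]]]' | python3 steer.py 
```

```text
clock: 6.43
eef_pos: [599.1, -15.4, 96.6]
tcp_rot: [3.141, 0.002, 1.599]
contact_force: [-0.4, -0.8, -0.7]
opening: 0.088
grasp_force: 42.0
clock: 6.6
eef_pos: [599.7, -15.5, 94.3]
tcp_rot: [3.14, 0.002, 1.599]
contact_force: [-0.2, -0.8, -0.5]
opening: 0.084
grasp_force: 42.1
clock: 6.77
eef_pos: [600.4, -15.5, 94.1]
tcp_rot: [3.138, 0.002, 1.599]
contact_force: [-2.5, -2.3, 13.0]
opening: 0.085
grasp_force: 44.1
```

Seated at the expected height, with 13 N of contact. I'll release, rise and go for the narrow cassette.

```bash
echo '[[[0, 0, 0, 0, 0, -1.5, 0.3], [0, 0, 0, 0, 0, 0, 0.3], [0, 0, 0, 0, 0, 0, 0.3]]]' | python3 steer.py
echo '[[[0, 0, 0, 0, 0, -15, 0.3], [0, 0, 0, 0, 0, -40, 0.3], [0, 0, 0, 0, 0, -40, 0.3], [0, 0, 0, 0, 0, -35, 0.4], [0, 0, 0, 0, 0, 0, 0.5]]]' | python3 steer.py
python3 - <<'E'
from h import *
go(TN+60*cz,RG); go(TN-7*cz,RG,(TN+60*cz,RG)); sd,c=snap("side","s8")
E
```

```text
clock: 7.02
eef_pos: [599.6, -15.4, 94.0]
tcp_rot: [3.14, 0.002, 1.599]
contact_force: [-1.1, 0.5, -0.4]
opening: 0.299
grasp_force: 0.0
clock: 7.43
eef_pos: [602.9, -15.2, 231.1]
tcp_rot: [3.129, 0.003, 1.599]
contact_force: [1.6, 0.2, 0.6]
opening: 0.492
grasp_force: 0.0
rot [-0.4372 -0.0192  0.0941] d_before [227.3 -28.5  47.4] d_after [223.5 -65.6  22.1]
rot [0. 0. 0.] d_before [-0. -0. 67.] d_after [-0. -0. 67.]
```

```bash
echo '[[[-0.112, -0.005, 0.0235, 0, 0, 0, 0.5], [-0.112, -0.005, 0.0235, 0, 0, 0, 0.5], [-0.112, -0.005, 0.0235, 0, 0, 0, 0.5], [-0.112, -0.005, 0.0235, 0, 0, 0, 0.5], [0, 0, 0, 0, 0, 0, 0.5]]]' | python3 steer.py
python3 -c "from h import *
go(TN+60*cz,RG)"
```

```text
clock: 7.9
eef_pos: [594.3, -14.9, 220.3]
tcp_rot: [2.693, 0.0, 1.503]
contact_force: [-0.9, 0.7, -0.6]
opening: 0.503
grasp_force: 0.0
rot [-0.0014  0.0007 -0.0005] d_before [223.8 -53.2  16. ] d_after [223.8 -53.1  16.1]
```

```bash
echo '[[[0, 0, 0, 38, -9, 2.7, 0.5], [0, 0, 0, 38, -9, 2.7, 0.5], [0, 0, 0, 38, -9, 2.7, 0.5], [0, 0, 0, 38, -9, 2.7, 0.5], [0, 0, 0, 38, -9, 2.7, 0.5]]]' | python3 steer.py
echo '[[[0, 0, 0, 33.8, -8.2, 2.5, 0.5], [0, 0, 0, 0, 0, 0, 0.5], [0, 0, 0, 0, 0, 0, 0.5]]]' | python3 steer.py
python3 -c "from h import *
go(TN-7*cz,RG)"
```

```text
clock: 8.32
eef_pos: [577.5, 177.9, 191.3]
tcp_rot: [2.694, 0.004, 1.502]
contact_force: [0.6, 0.3, -0.1]
opening: 0.503
grasp_force: 0.0
clock: 8.57
eef_pos: [573.3, 212.4, 185.0]
tcp_rot: [2.695, 0.004, 1.507]
contact_force: [0.2, 0.2, -0.7]
opening: 0.501
grasp_force: 0.0
rot [-0.0033  0.0028  0.0044] d_before [-1.4 -5.  67.1] d_after [-1.6 -5.2 67.1]
```

```bash
echo '[[[0, 0, 0, 0, 0, 0, 0.5], [0, 0, 0, 0, 0, 0, 0.5]]]' | python3 steer.py | sed -n 1,3p
python3 - <<'E'
from h import *
go(TN-7*cz,RG); im,c=snap("wrist","w9"); P,Q=tool()
for t in(-1,1): print([proj(c,TN+RC.apply([s*4,t*32,0])).round(1) for s in(-1,1)])
print("tool plane y=0:",[proj(c,P+Q.apply([x,0,20])).round(1) for x in(-32,0,32)])
g=cv2.cvtColor(im,cv2.COLOR_RGB2GRAY)
for row in (180,200,220,240): print(row,[int(v) for v in g[row,235:290]])
E
```

```text
clock: 8.73
eef_pos: [573.7, 209.6, 185.9]
tcp_rot: [2.693, 0.002, 1.502]
rot [-0.0014  0.0028 -0.0003] d_before [ 1.4 -6.  67.6] d_after [ 1.2 -6.  67.6]
[array([241.3, 270.8]), array([254.4, 270.8])]
[array([239.4, 168.1]), array([253.9, 168.1])]
tool plane y=0: [array([257.5, 316.2]), array([257.4, 258. ]), array([257.3, 192.3])]
180 [104, 121, 119, 112, 88, 82, 80, 84, 81, 82, 82, 83, 83, 84, 85, 84, 84, 78, 95, 114, 120, 154, 179, 178, 173, 171, 174, 172, 149, 125, 129, 128, 129, 120, 120, 149, 154, 149, 146, 147, 150, 153, 153, 154, 153, 153, 152, 154, 153, 151, 149, 148, 150, 153, 153]
200 [87, 112, 121, 116, 100, 79, 82, 82, 84, 85, 79, 83, 81, 81, 81, 83, 83, 79, 91, 109, 107, 143, 178, 175, 176, 171, 170, 178, 154, 125, 128, 129, 131, 117, 128, 152, 147, 148, 145, 151, 158, 158, 156, 151, 145, 147, 153, 155, 150, 151, 153, 157, 156, 153, 152]
220 [85, 109, 120, 117, 116, 114, 117, 115, 116, 119, 116, 116, 118, 115, 117, 118, 117, 122, 104, 68, 50, 137, 181, 177, 174, 167, 169, 178, 153, 124, 131, 131, 133, 117, 131, 158, 156, 153, 154, 153, 154, 153, 154, 151, 152, 155, 154, 149, 149, 151, 153, 151, 150, 150, 152]
240 [144, 155, 170, 176, 170, 139, 110, 116, 116, 117, 116, 118, 117, 116, 117, 117, 117, 119, 105, 66, 133, 176, 171, 172, 171, 170, 170, 176, 166, 158, 157, 156, 154, 149, 149, 151, 151, 153, 156, 155, 154, 158, 156, 153, 149, 148, 148, 148, 149, 150, 150, 150, 154, 155, 157]
```

```bash
echo '[[[0, 0, 0, 1, -5.5, 0, 0.5], [0, 0, 0, 0, 0, 33, 0.5], [0, 0, 0, 0, 0, 33, 0.5], [0, 0, 0, 0, 0, 0, 0.5]]]' | python3 steer.py 40
python3 -c "from h import *
go(TN-7*cz,RG)"
echo '[[[0, 0, 0, 0, 0, 0, 0], [0, 0, 0, 0, 0, 0, 0], [0, 0, 0, 0, 0, 0, 0], [0, 0, 0, 0, 0, 0, 0], [0, 0, 0, 0, 0, 0, 0]]]' | python3 steer.py 40
python3 -c "from h import *
go(TN-7*cz,RG)"
```

```text
clock: 9.12
eef_pos: [596.3, 208.1, 119.4]
tcp_rot: [2.697, 0.004, 1.502]
contact_force: [0.3, -0.9, -0.4]
opening: 0.501
grasp_force: 0.0
rot [-0.0055  0.0045 -0.0002] d_before [ 1.2  2.5 -2.1] d_after [ 1.2  2.5 -2.1]
clock: 9.53
eef_pos: [597.4, 210.5, 125.8]
tcp_rot: [2.69, -0.0, 1.504]
contact_force: [-0.1, 0.5, -0.3]
opening: 0.086
grasp_force: 42.0
rot [ 0.0018 -0.0002 -0.0001] d_before [-1.3 -1.2  3.2] d_after [-1.3 -1.2  3.2]
```

```bash
echo '[[[0, 0, 0, 0, 0.5, -15, 0], [0, 0, 0, 0, 1, -30, 0], [0, 0, 0, 0, 1, -35, 0], [0, 0, 0, 0, 0, -35, 0], [0, 0, 0, 0, 0, 0, 0]]]' | python3 steer.py
echo '[[[0.112, 0.004, -0.024, 0, 0, -20, 0], [0.112, 0.004, -0.024, 0, 0, -20, 0], [0.112, 0.004, -0.024, 0, 0, 0, 0], [0.114, 0.006, -0.024, 0, 0, 0, 0], [0, 0, 0, 0, 0, 0, 0]]]' | python3 steer.py
echo '[[[0, 0, 0, 0, 0, 0, 0], [0, 0, 0, 0, 0, 0, 0]]]' | python3 steer.py | head -3
python3 - <<'E'
from h import *
np.set_printoptions(precision=4,suppress=True)
go([479.8,-20,tool()[0][2]],RP)
im,c=snap('wrist','w10'); P,Q=tool()
g=cv2.cvtColor(im,cv2.COLOR_RGB2GRAY).astype(float)
col=g[:,258:262].mean(1); print([(i,int(col[i])) for i in range(150,380,3)])
E
```

```text
clock: 9.95
eef_pos: [549.9, 215.0, 235.7]
tcp_rot: [2.684, -0.004, 1.505]
contact_force: [1.7, 0.5, -0.9]
opening: 0.08
grasp_force: 42.1
clock: 10.37
eef_pos: [537.4, 214.2, 265.2]
tcp_rot: [3.133, 0.005, 1.596]
contact_force: [0.1, -0.6, -0.3]
opening: 0.082
grasp_force: 42.0
clock: 10.53
eef_pos: [534.6, 213.6, 263.2]
tcp_rot: [3.129, 0.008, 1.595]
rot [ 0.0128  0.0078 -0.0047] d_before [-232.1  -60.5    1. ] d_after [-231.9  -61.6    0. ]
[(150, 113), (153, 115), (156, 114), (159, 115), (162, 51), (165, 56), (168, 56), (171, 55), (174, 58), (177, 57), (180, 56), (183, 56), (186, 57), (189, 55), (192, 56), (195, 55), (198, 55), (201, 55), (204, 54), (207, 53), (210, 58), (213, 74), (216, 74), (219, 74), (222, 74), (225, 73), (228, 72), (231, 73), (234, 73), (237, 72), (240, 69), (243, 71), (246, 68), (249, 71), (252, 69), (255, 69), (258, 69), (261, 69), (264, 67), (267, 67), (270, 68), (273, 67), (276, 67), (279, 66), (282, 67), (285, 67), (288, 62), (291, 113), (294, 116), (297, 115), (300, 114), (303, 114), (306, 114), (309, 112), (312, 112), (315, 112), (318, 110), (321, 111), (324, 111), (327, 109), (330, 110), (333, 110), (336, 109), (339, 108), (342, 107), (345, 107), (348, 107), (351, 104), (354, 70), (357, 69), (360, 71), (363, 16), (366, 15), (369, 19), (372, 21), (375, 18), (378, 18)]
```

```bash
python3 - <<'E'
from h import *
np.set_printoptions(precision=1,suppress=True)
c=load("w10")[1]; P,Q=tool()
for px,zt in [((260,211.5),-4),((260,160.5),86)]:
    o,d=ray(c,px); o=Q.inv().apply(o-P); d=Q.inv().apply(d); print(o+d*(zt-o[2])/d[2])
E
echo '[[[0.0128, 0.0078, -0.0047, 0, 0, 0, 0], [0, 0, 0, -40, -10.5, 0, 0], [0, 0, 0, -40, -10.5, 0, 0], [0, 0, 0, -40, -10.5, 0, 0], [0, 0, 0, -40, -10.5, 0, 0]]]' | python3 steer.py
echo '[[[0, 0, 0, -36, -10, 0, 0], [0, 0, 0, -36, -9.6, 0, 0], [0, 0, 0, 0, 0, 0, 0], [0, 0, 0, 0, 0, 0, 0]]]' | python3 steer.py
echo '[[[0, 0, 0, 0, 0, 30, 0], [0, 0, 0, 0, 0, 30, 0], [0, 0, 0, 0, 0, 25, 0], [0, 0, 0, 0, 0, 0, 0], [0, 0, 0, 0, 0, 0, 0]]]' | python3 steer.py
python3 - <<'E'
from h import *
np.set_printoptions(precision=1,suppress=True)
go([479.8,-20,94],RP)
im,c=snap('wrist','w11')
g=cv2.cvtColor(im,cv2.COLOR_RGB2GRAY)
for row in (118,122,126,130,134,140): print(row,[int(v) for v in g[row,228:300]])
print([(i,int(g[i,258:262].mean())) for i in range(110,220,3)])
E
```

```text
[31.3  1.5 -4. ]
[32.   1.5 86. ]
clock: 11.0
eef_pos: [496.6, 51.7, 263.7]
tcp_rot: [-3.14, -0.001, 1.603]
contact_force: [0.9, 0.3, -0.1]
opening: 0.087
grasp_force: 42.0
clock: 11.33
eef_pos: [479.7, -21.2, 263.9]
tcp_rot: [-3.141, -0.001, 1.598]
contact_force: [-0.2, 0.1, -0.3]
opening: 0.088
grasp_force: 42.0
clock: 11.75
eef_pos: [479.7, -18.7, 178.2]
tcp_rot: [-3.137, -0.001, 1.602]
contact_force: [0.9, -0.9, -0.7]
opening: 0.084
grasp_force: 42.0
rot [-0. -0.  0.] d_before [-1.5  0.4 84.2] d_after [-1.3  0.1 84.2]
118 [88, 94, 92, 94, 97, 96, 94, 93, 89, 96, 111, 122, 124, 121, 121, 122, 122, 123, 125, 115, 92, 89, 92, 90, 90, 89, 90, 87, 89, 89, 88, 91, 91, 91, 89, 90, 91, 90, 92, 91, 92, 91, 90, 92, 89, 110, 125, 124, 123, 124, 123, 123, 120, 122, 121, 122, 124, 122, 121, 122, 120, 139, 155, 153, 154, 154, 151, 152, 151, 151, 151, 152]
122 [127, 112, 93, 93, 94, 92, 93, 93, 87, 106, 136, 146, 148, 141, 130, 114, 105, 101, 94, 88, 93, 95, 88, 119, 149, 157, 155, 152, 152, 150, 153, 152, 152, 151, 153, 153, 154, 152, 150, 153, 151, 119, 87, 89, 90, 88, 92, 112, 140, 140, 130,
[... 1241 characters left out ...]
36, 141, 133, 105, 95, 97, 96, 98, 93, 116, 145, 150, 147, 147, 146, 149, 148, 147, 145, 147, 145, 147, 149, 148, 149, 152, 139, 108, 91, 93, 96, 96, 90, 123, 147, 140, 137, 165, 187, 186, 182, 183, 186, 185, 183, 183, 183, 183, 183, 183, 185, 184, 183, 185, 183, 186, 185, 183]
[(110, 94), (113, 94), (116, 94), (119, 85), (122, 152), (125, 147), (128, 147), (131, 147), (134, 147), (137, 147), (140, 146), (143, 146), (146, 161), (149, 179), (152, 180), (155, 180), (158, 181), (161, 114), (164, 63), (167, 63), (170, 64), (173, 64), (176, 65), (179, 65), (182, 64), (185, 63), (188, 65), (191, 63), (194, 62), (197, 62), (200, 62), (203, 60), (206, 61), (209, 57), (212, 82), (215, 80), (218, 80)]
```

```bash
python3 - <<'E'
from h import *
np.set_printoptions(precision=1,suppress=True)
im,c=load('w11'); g=cv2.cvtColor(im,cv2.COLOR_RGB2GRAY)
for row in (170,190,205,220,235): print(row,[int(v) for v in g[row,240:282]])
for z in (8,42,56): print(z,onz(c,(260,146.5),z),onz(c,(260,120.5),z))
print("cass",onz(c,(260,161),92),onz(c,(260,210.5),182),tool()[0])
E
```

```text
170 [185, 184, 185, 189, 162, 110, 93, 95, 100, 98, 98, 97, 87, 70, 65, 63, 65, 65, 64, 67, 63, 62, 62, 64, 65, 67, 61, 75, 94, 110, 113, 112, 110, 109, 111, 164, 188, 185, 183, 186, 183, 184]
190 [186, 177, 180, 187, 180, 148, 121, 110, 96, 97, 102, 86, 57, 60, 64, 60, 65, 63, 63, 64, 64, 64, 62, 63, 65, 62, 64, 64, 58, 91, 116, 112, 111, 105, 142, 179, 186, 185, 186, 184, 183, 183]
205 [189, 173, 171, 185, 187, 166, 125, 121, 126, 109, 71, 56, 63, 63, 59, 62, 60, 63, 63, 62, 61, 61, 63, 64, 64, 64, 62, 63, 63, 63, 76, 104, 112, 101, 155, 190, 184, 183, 185, 183, 185, 185]
220 [191, 168, 165, 187, 187, 174, 138, 118, 126, 112, 81, 77, 78, 80, 79, 79, 79, 83, 80, 80, 79, 79, 81, 80, 81, 81, 80, 79, 82, 79, 81, 99, 109, 112, 160, 192, 185, 184, 183, 186, 182, 184]
235 [176, 184, 184, 183, 186, 172, 138, 119, 122, 115, 86, 73, 78, 79, 77, 74, 78, 76, 77, 77, 78, 79, 77, 77, 80, 80, 77, 78, 79, 76, 84, 102, 103, 125, 172, 188, 187, 187, 187, 188, 188, 187]
8 [479.1   8.7   8. ] [478.4  30.9   8. ]
42 [479.1  14.2  42. ] [478.5  33.8  42. ]
56 [479.1  16.5  56. ] [478.5  35.   56. ]
cass [479.3  13.2  92. ] [479.7  13.1 182. ] [480.8 -18.8 179.4]
```

```bash
echo '[[[0, 0, 0, -1.3, 0, 10, 0], [0, 0, 0, 0, 0, 15, 0], [0, 0, 0, 0, 0, 15, 0], [0, 0, 0, 0, 0, 15, 0], [0, 0, 0, 0, 0, 0, 0]]]' | python3 steer.py
echo '[[[0, 0, 0, 0, 0, 10, 0], [0, 0, 0, 0, 0, 8, 0], [0, 0, 0, 0, 0, 4, 0], [0, 0, 0, 0, 0, 0, 0], [0, 0, 0, 0, 0, 0, 0]]]' | python3 steer.py
```

```text
clock: 12.22
eef_pos: [479.7, -20.8, 122.5]
tcp_rot: [-3.138, -0.001, 1.601]
contact_force: [-0.7, -0.7, 0.2]
opening: 0.084
grasp_force: 41.9
clock: 12.63
eef_pos: [480.4, -21.0, 101.8]
tcp_rot: [-3.14, -0.001, 1.601]
contact_force: [0.1, 0.0, -0.4]
opening: 0.084
grasp_force: 42.0
```

```bash
echo '[[[0, 0, 0, 0, 0, 4, 0], [0, 0, 0, 0, 0, 0, 0]]]' | python3 steer.py|head -4
echo '[[[0, 0, 0, 0, 0, 3, 0], [0, 0, 0, 0, 0, 0, 0]]]' | python3 steer.py|head -4
```

```text
clock: 12.8
eef_pos: [480.4, -21.0, 97.6]
tcp_rot: [-3.14, -0.001, 1.601]
contact_force: [-0.3, -0.3, -0.1]
clock: 12.97
eef_pos: [480.2, -21.0, 94.5]
tcp_rot: [-3.14, -0.001, 1.601]
contact_force: [-0.2, -0.3, -1.1]
```

```bash
echo '[[[0, 0, 0, 0, 0, 1.5, 0], [0, 0, 0, 0, 0, 0, 0]]]' | python3 steer.py|sed -n '2p;4p'
echo '[[[0, 0, 0, 0, 0, 1, 0], [0, 0, 0, 0, 0, 0, 0]]]' | python3 steer.py|sed -n '2p;4p'
```

```text
eef_pos: [480.7, -20.9, 94.3]
contact_force: [-3.6, 1.9, 16.4]
eef_pos: [481.2, -20.9, 94.2]
contact_force: [-6.1, 1.6, 28.7]
```

```bash
echo '[[[0, 0, 0, 0, 0, -2.5, 0.3], [0, 0, 0, 0, 0, 0, 0.3], [0, 0, 0, 0, 0, 0, 0.3]]]' | python3 steer.py|sed -n '2p;4,5p'
echo '[[[0, 0, 0, 0, 0, -15, 0.3], [0, 0, 0, 0, 0, -40, 0.3], [0, 0, 0, 0, 0, -40, 0.3], [0, 0, 0, 0, 0, -40, 0.5], [0, 0, 0, 0, 0, -25, 0.5]]]' | python3 steer.py|sed -n '2p'
echo '[[[0, 0, 0, 0, 30, 0, 0.6], [0, 0, 0, 0, 30, 0, 0.6], [0, 0, 0, 0, 0, 0, 0.6], [0, 0, 0, 0, 0, 0, 0.6]]]' | python3 steer.py|sed -n '2p'
python3 -c "from h import *;snap('wrist','w12');snap('side','s12');snap('scene','c12')"
echo '[[[0, 0, 0, -40, 0, -5, 0.6], [0, 0, 0, -40, 0, -10, 0.6], [0, 0, 0, -40, 0, -10, 0.6], [0, 0, 0, -40, 0, -10, 0.6], [0, 0, 0, -40, 0, 0, 0.6]]]' | python3 steer.py|sed -n '2p'
echo '[[[0, 0, 0, -25, 0, 0, 0.6], [0, 0, 0, 0, 0, 0, 0.6], [0, 0, 0, 0, 0, 0, 0.6]]]' | python3 steer.py|sed -n '2p'
python3 -c "from h import *;snap('wrist','w13')"
echo '[[[0, 0, 0, -40, 0, 0, 0.6], [0, 0, 0, -40, 0, 0, 0.6], [0, 0, 0, 0, 0, 0, 0.6], [0, 0, 0, 0, 0, 0, 0.6]]]' | python3 steer.py|sed -n '2p'
python3 - <<'E'
from h import *
snap('wrist','w14')
I=[load(f"w{i}")[0] for i in(12,13,14)]; S=load("s12")[0]
A=np.hstack([I[1][:300],I[2][:300]]); A=cv2.resize(A,(800,234))
B=np.hstack([I[0][40:340,80:430],cv2.resize(S[130:280,180:380],None,fx=2,fy=2)]); B=cv2.resize(B,(800,320))
cv2.imwrite("pics/m8.png",cv2.convertScaleAbs(np.vstack([A,B])[...,::-1],alpha=1.4))
E
```

```text
eef_pos: [480.4, -21.0, 94.9]
contact_force: [-0.3, 0.2, 0.5]
opening: 0.302
eef_pos: [481.5, -21.2, 258.3]
eef_pos: [541.3, -19.3, 254.1]
eef_pos: [546.4, -221.1, 291.4]
eef_pos: [546.3, -245.1, 288.9]
eef_pos: [549.6, -324.0, 288.9]
```

View pics/m8.png

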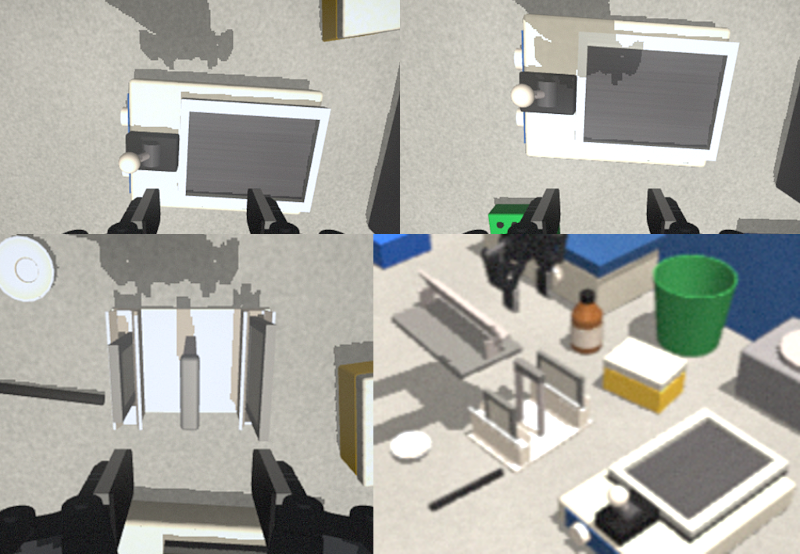

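The pictures show both cassettes fully home in their own slots (s12 and w12; handle in w12 at about (190, 355–428) of the lower-left crop). The shaker tray's dark floor is at about (185–325, 110–200) in w13, the ball at about (130, 162), and the same in w14 at about (524, 96). That was my last picture, so from here I measure by mask.

```bash
cat > t.py <<'E'
from h import *
np.set_printoptions(precision=1,suppress=True)
Q4={}
for n,seed in (("w13",(315,195)),("w14",(320,125))):
    im,c=load(n); g=cv2.GaussianBlur(cv2.cvtColor(im,cv2.COLOR_RGB2GRAY),(3,3),0)
    m=((g<110)).astype(np.uint8); k,l=cv2.connectedComponents(cv2.morphologyEx(m,cv2.MORPH_OPEN,np.ones((5,5))),connectivity=4)
    mm=(l==l[seed[1],seed[0]]).astype(np.uint8); ct=max(cv2.findContours(mm,0,2)[0],key=cv2.contourArea)
    print(n,g[seed[1],seed[0]],cv2.contourArea(ct),cv2.boundingRect(ct))
    h=cv2.convexHull(ct)
    for e in np.arange(.01,.1,.005):
        a=cv2.approxPolyDP(h,e*cv2.arcLength(h,True),True)
        if len(a)<=4: break
    a=cv2.cornerSubPix(g,a.astype(np.float32),(4,4),(-1,-1),(3,30,.01)).reshape(-1,2)
    a=a[np.argsort(np.arctan2(a[:,1]-a[:,1].mean(),a[:,0]-a[:,0].mean()))]; Q4[n]=(c,a); print(a)
    W=np.array([onz(c,p,61) for p in a]); print(W,W.mean(0))
    # ball: bright
    x0=(166,207) if n=="w13" else (159,123)
    roi=im[x0[1]-28:x0[1]+28,x0[0]-28:x0[0]+28]
    cc=cv2.HoughCircles(cv2.resize(cv2.cvtColor(roi,cv2.COLOR_RGB2GRAY),None,fx=4,fy=4,interpolation=2),cv2.HOUGH_GRADIENT,1,20,param1=80,param2=18,minRadius=40,maxRadius=80)
    print("ball",None if cc is None else [(x0[0]-28+u/4-.4,x0[1]-28+v/4-.4,rr/4) for u,v,rr in cc[0][:3]])
for p,q in zip(Q4["w13"][1],Q4["w14"][1]): print(tri((Q4["w13"][0],p),(Q4["w14"][0],q)))
E
python3 t.py
```

```text
w13 80 58239.0 (0, 91, 512, 293)
[[242.  142.6]
 [511.   91. ]
 [511.  383. ]
 [  0.  383. ]]
[[ 527.4 -223.5   61. ]
 [ 793.7 -164.8   61. ]
 [ 883.8 -529.    61. ]
 [ 212.  -549.4   61. ]] [ 604.2 -366.7   61. ]
ball [(np.float32(164.475), np.float32(208.725), np.float32(14.075))]
w14 81 20473.5 (235, 59, 183, 132)
[[239.8  58.3]
 [418.9  70.8]
 [395.7 191.6]
 [234.5 181.4]]
[[ 527.5 -220.9   61. ]
 [ 702.4 -227.2   61. ]
 [ 698.  -350.7   61. ]
 [ 523.2 -344.5   61. ]] [ 612.8 -285.8   61. ]
ball [(np.float32(157.475), np.float32(122.225), np.float32(14.95)), (np.float32(152.225), np.float32(123.475), np.float32(17.825))]
(array([ 528.1, -221.8,   72. ]), np.float64(0.10275459036791426))
(array([ 593.8, -206.5,  328.1]), np.float64(38.26784497073005))
(array([ 601.5, -260.7,  331.1]), np.float64(21.806237378102033))
(array([ 526.4, -236.4,  374. ]), np.float64(29.747792632752876))
```

```bash
python3 - <<'E'
from h import *
np.set_printoptions(precision=1,suppress=True)
c=load("w14")[1];b=load("w13")[1]
a=[(239.8,58.3),(418.9,70.8),(395.7,191.6),(234.5,181.4)]
W=np.array([onz(c,p,71) for p in a]); print(W[:,:2],W.mean(0)); 
print("ball",tri((b,(164.475,208.7)),(c,(157.475,122.2))))
im,c=load("w12"); g=cv2.cvtColor(im,cv2.COLOR_RGB2GRAY)
c1=load("w1")[1]
for row in (160,175,190,205,215): print(row,[int(v) for v in g[row,240:276]])
print([(i,int(g[i,256:260].mean())) for i in range(140,232,2)])
E
```

```text
[[ 528.1 -221.7]
 [ 698.1 -227.9]
 [ 693.8 -347.8]
 [ 523.9 -341.7]] [ 611.  -284.8   71. ]
ball (array([ 459.4, -278.8,  115.1]), np.float64(0.7924478246700023))
160 [174, 176, 176, 173, 177, 175, 176, 183, 145, 82, 97, 110, 121, 124, 125, 126, 127, 127, 128, 131, 129, 130, 133, 127, 117, 102, 85, 142, 181, 176, 176, 175, 175, 175, 173, 174]
175 [174, 174, 175, 174, 175, 175, 174, 180, 154, 97, 93, 108, 119, 124, 125, 124, 124, 128, 124, 126, 127, 128, 130, 125, 114, 95, 96, 152, 181, 175, 174, 175, 174, 175, 175, 174]
190 [173, 174, 173, 173, 174, 174, 176, 181, 153, 93, 89, 108, 117, 126, 123, 125, 122, 125, 127, 123, 127, 127, 128, 126, 113, 93, 94, 152, 179, 175, 175, 174, 175, 174, 174, 176]
205 [175, 176, 174, 175, 174, 173, 174, 181, 164, 114, 83, 103, 117, 123, 123, 121, 122, 123, 124, 125, 123, 125, 129, 124, 107, 86, 113, 162, 179, 175, 174, 175, 175, 175, 175, 175]
215 [135, 136, 134, 136, 133, 131, 130, 133, 128, 95, 83, 102, 116, 120, 119, 120, 121, 122, 122, 123, 123, 124, 126, 120, 105, 90, 94, 128, 139, 134, 133, 131, 129, 131, 134, 135]
[(140, 76), (142, 78), (144, 76), (146, 77), (148, 78), (150, 77), (152, 71), (154, 64), (156, 87), (158, 113), (160, 128), (162, 126), (164, 127), (166, 125), (168, 126), (170, 125), (172, 126), (174, 125), (176, 125), (178, 126), (180, 125), (182, 125), (184, 124), (186, 125), (188, 124), (190, 124), (192, 124), (194, 124), (196, 123), (198, 124), (200, 124), (202, 123), (204, 124), (206, 122), (208, 123), (210, 122), (212, 122), (214, 122), (216, 122), (218, 121), (220, 123), (222, 111), (224, 124), (226, 135), (228, 134), (230, 131)]
```

```bash
python3 - <<'E'
from h import *
np.set_printoptions(precision=1,suppress=True)
c=load("w12")[1]
H=onz(c,(257.6,189),126); print(H,onz(c,(258,155),126),onz(c,(258,222.5),126))
H=[(H[0]+540)/2,(H[1]-18.5)/2]
go([*H,200],RP); go([*H,120],RP); print(tool())
E
```

```text
[540.1 -18.2 126. ] [539.6   8.4 126. ] [541.2 -46.  126. ]
rot [-0. -0.  0.] d_before [304.6  -0.1  89.6] d_after [304.8  -0.7  88.9]
rot [-0. -0.  0.] d_before [304.5   0.1 169.6] d_after [304.8  -0.7 168.9]
(array([ 549.6, -323. ,  288.9]), Rotation.from_matrix(array([[-0.,  1., -0.],
                            [ 1.,  0.,  0.],
                            [ 0., -0., -1.]])))
```

```bash
echo '[[[0, 0, 0, 38, 0, 0, 0.5], [0, 0, 0, 38, 0, 0, 0.5], [0, 0, 0, 38, 0, 0, 0.5], [0, 0, 0, 38, 0, 0, 0.5], [0, 0, 0, 38, 0, 0, 0.5]]]' | python3 steer.py|sed -n '2p'
echo '[[[0, 0, 0, 38, 0, 0, 0.5], [0, 0, 0, 38, 0, 10, 0.5], [0, 0, 0, 38, 0, 30, 0.5], [0, 0, 0, 0, 0, 30, 0.5], [0, 0, 0, 0, 0, 0, 0.5]]]' | python3 steer.py |sed -n '2p'
echo '[[[0, 0, 0, 0, 0, 0, 0.5], [0, 0, 0, 0, 0, 0, 0.5]]]' | python3 steer.py |sed -n '1,3p'
python3 - <<'E'
from h import *
np.set_printoptions(precision=3,suppress=True)
for i in range(2): print(tool()[0]); go([540,-18.5,120],RP); 
im,c=snap("wrist","w15"); g=cv2.cvtColor(im,cv2.COLOR_RGB2GRAY)
for row in (200,215,230): print(row,[int(v) for v in g[row,236:284]])
print(proj(c,[540,-18.5,126]),proj(c,[540,9.5,126]),proj(c,[540,-46.5,126]),[(i,int(g[i,258:262].mean())) for i in range(140,300,4)])
E
```

```text
eef_pos: [543.0, -130.6, 289.5]
eef_pos: [536.6, -21.9, 219.4]
clock: 16.55
eef_pos: [540.9, -25.3, 225.1]
tcp_rot: [-3.14, -0.001, 1.602]
[540.944 -25.318 225.086]
rot [-0.001 -0.001  0.002] d_before [  6.8  -0.6 105.1] d_after [  6.8  -0.7 105.1]
[540.944 -25.318 225.086]
rot [-0.001 -0.001  0.002] d_before [  6.8  -0.6 105.1] d_after [  6.8  -0.7 105.1]
200 [176, 180, 180, 181, 177, 180, 179, 178, 180, 179, 185, 157, 94, 86, 103, 117, 126, 124, 124, 124, 125, 127, 127, 130, 128, 131, 130, 130, 126, 113, 92, 99, 158, 185, 180, 179, 178, 179, 178, 179, 179, 180, 178, 181, 180, 179, 180, 178]
215 [136, 136, 136, 138, 142, 145, 144, 142, 139, 137, 140, 128, 98, 85, 103, 116, 122, 122, 124, 124, 124, 125, 124, 127, 125, 128, 128, 129, 120, 109, 91, 86, 121, 142, 138, 140, 139, 139, 140, 139, 143, 138, 139, 135, 133, 133, 134, 132]
230 [135, 138, 141, 140, 138, 136, 137, 136, 136, 137, 135, 137, 141, 125, 102, 103, 100, 98, 97, 99, 99, 101, 98, 100, 100, 100, 100, 100, 100, 107, 117, 129, 138, 136, 136, 135, 136, 135, 133, 136, 134, 138, 135, 136, 132, 135, 136, 139]
[257.606 192.944] [258.813 152.527] [256.482 230.576] [(140, 78), (144, 78), (148, 78), (152, 65), (156, 86), (160, 121), (164, 130), (168, 130), (172, 130), (176, 129), (180, 129), (184, 129), (188, 128), (192, 129), (196, 128), (200, 129), (204, 128), (208, 126), (212, 126), (216, 127), (220, 125), (224, 125), (228, 127), (232, 144), (236, 138), (240, 137), (244, 135), (248, 136), (252, 137), (256, 138), (260, 139), (264, 139), (268, 134), (272, 136), (276, 136), (280, 135), (284, 139), (288, 79), (292, 88), (296, 88)]
```

```bash
echo '[[[0, 0, 0, 6.8, -0.7, 30, 0.5], [0, 0, 0, 0, 0, 30, 0.5], [0, 0, 0, 0, 0, 30, 0.5], [0, 0, 0, 0, 0, 14, 0.5], [0, 0, 0, 0, 0, 0, 0.5]]]' | python3 steer.py 80|sed -n '2,4p'
echo '[[[0, 0, 0, 0, 0, 0, 0], [0, 0, 0, 0, 0, 0, 0], [0, 0, 0, 0, 0, 0, 0], [0, 0, 0, 0, 0, 0, 0], [0, 0, 0, 0, 0, 0, 0]]]' | python3 steer.py 80
echo '[[[0, 0, 0, 0, 0, -5, 0], [0, 0, 0, 0, 0, -15, 0], [0, 0, 0, 0, 0, 0, 0]]]' | python3 steer.py 80
```

```text
eef_pos: [538.5, -19.5, 118.2]
tcp_rot: [-3.136, -0.001, 1.599]
contact_force: [-0.6, -0.5, 0.5]
clock: 17.43
eef_pos: [540.9, -19.1, 121.9]
tcp_rot: [3.14, -0.0, 1.601]
contact_force: [-1.1, -1.5, 7.6]
opening: 0.147
grasp_force: 79.5
clock: 17.68
eef_pos: [540.8, -18.7, 142.2]
tcp_rot: [3.141, -0.001, 1.601]
contact_force: [0.5, 0.5, -3.4]
opening: 0.148
grasp_force: 78.6
```

```bash
echo '[[[0, 0, 0, 0, 0, -30, 0], [0, 0, 0, 0, 0, -30, 0], [0, 0, 0, 0, 0, -30, 0], [0, 0, 0.0645, 0, 0, -10, 0], [0, 0, 0, 0, 0, 0, 0]]]' | python3 steer.py
cat >> h.py <<'E'
RT=Ro.from_euler("z",-.0355)*Ro.from_matrix(np.array([[0,1,0],[1,0,0],[0,0,-1.]]))
E
python3 -c "from h import *
go([611,-284.8,tool()[0][2]],RT)"
```

```text
clock: 18.1
eef_pos: [541.5, -18.8, 242.8]
tcp_rot: [3.138, -0.001, 1.534]
contact_force: [0.1, -0.6, -5.7]
opening: 0.149
grasp_force: 79.5
rot [ 0.0037 -0.0009 -0.0016] d_before [-263.2   79.4    0. ] d_after [-263.4   78.9    0. ]
```

```bash
echo '[[[0, 0, 0, -20, 6, 0, 0], [0, 0, 0, -35, 10.5, 0, 0], [0, 0, 0, -35, 10.5, 0, 0], [0, 0, 0, -35, 10.5, 0, 0], [0, 0, 0, -35, 10.5, 0, 0]]]' | python3 steer.py|sed -n '2p'
echo '[[[0, 0, 0, -35, 10.5, 0, 0], [0, 0, 0, -35, 10.5, 0, 0], [0, 0, 0, -33.4, 9.9, 0, 0], [0, 0, 0, 0, 0, 0, 0], [0, 0, 0, 0, 0, 0, 0]]]' | python3 steer.py|sed -n '2,4p'
echo '[[[0, 0, 0, 0, 0, 15, 0], [0, 0, 0, 0, 0, 15, 0], [0, 0, 0, 0, 0, 0, 0], [0, 0, 0, 0, 0, 0, 0]]]' | python3 steer.py
python3 - <<'E'
from h import *
np.set_printoptions(precision=1,suppress=True)
go([611,-284.8,tool()[0][2]],RT); im,c=snap("wrist","w16"); g=cv2.cvtColor(im,cv2.COLOR_RGB2GRAY)
P,Q=tool(); X=lambda x,y,z: proj(c,P+Q.apply([y,x,121.5-z]))
print("exp base top corners",[X(sx*80,sy*55,8).round() for sx in(-1,1) for sy in(-1,1)])
print("exp tray lip",[proj(c,p).round() for p in [(528.1,-221.7,71),(698.1,-227.9,71),(693.8,-347.8,71),(523.9,-341.7,71)]])
for col in (225,290): print(col,[int(v) for v in g[100:200:2,col]])
E
```

```text
eef_pos: [581.7, -181.6, 237.7]
eef_pos: [608.9, -286.3, 236.9]
tcp_rot: [-3.137, -0.002, 1.535]
contact_force: [-1.1, 1.1, -4.4]
clock: 19.27
eef_pos: [608.4, -283.2, 207.7]
tcp_rot: [-3.136, -0.003, 1.538]
contact_force: [-0.6, -0.9, -4.1]
opening: 0.148
grasp_force: 79.4
rot [-0. -0.  0.] d_before [-1.5  2.7 -0. ] d_after [-1.5  2.7  0. ]
exp base top corners [array([157., 264.]), array([143., 121.]), array([363., 265.]), array([377., 121.])]
exp tray lip [array([150., 112.]), array([377., 113.]), array([362., 257.]), array([163., 256.])]
225 [139, 141, 137, 141, 140, 142, 112, 65, 66, 64, 62, 103, 143, 149, 149, 147, 148, 150, 146, 149, 151, 150, 150, 148, 149, 148, 150, 149, 149, 150, 150, 147, 145, 170, 189, 190, 186, 188, 191, 189, 188, 190, 190, 189, 187, 186, 189, 186, 188, 189]
290 [140, 144, 142, 141, 139, 145, 120, 66, 69, 71, 68, 100, 142, 149, 149, 150, 150, 150, 150, 150, 151, 151, 148, 148, 150, 151, 150, 147, 190, 191, 188, 188, 187, 188, 190, 188, 188, 190, 188, 190, 188, 188, 189, 189, 188, 189, 189, 190, 189, 188]
```

```bash
python3 - <<'E'
from h import *
np.set_printoptions(precision=1,suppress=True)
im,c=load("w16"); g=cv2.cvtColor(im,cv2.COLOR_RGB2GRAY); P,Q=tool()
X=lambda x,y,z: proj(c,P+Q.apply([y,x,121.5-z]))
for row in (140,170):
    print(row,"L",[int(v) for v in g[row,130:175]],"R",[int(v) for v in g[row,350:395]])
for y in(40,20): print([(z,X(-80,y,z),X(80,y,z)) for z in(8,)], X(-72,y,56),X(72,y,56))
E
```

```text
140 L [142, 145, 127, 98, 96, 95, 98, 94, 98, 98, 96, 97, 97, 96, 97, 97, 96, 97, 99, 131, 152, 148, 147, 146, 146, 148, 148, 145, 148, 148, 147, 148, 149, 149, 147, 147, 148, 147, 148, 149, 139, 114, 126, 148, 145] R [77, 55, 53, 53, 52, 60, 65, 68, 75, 79, 76, 78, 76, 75, 75, 79, 79, 76, 77, 78, 74, 81, 109, 118, 106, 110, 111, 108, 109, 110, 110, 110, 112, 112, 103, 93, 94, 93, 111, 163, 192, 188, 188, 172, 141]
170 L [43, 112, 147, 142, 145, 132, 100, 91, 92, 93, 96, 94, 93, 92, 102, 121, 126, 126, 125, 123, 127, 123, 102, 75, 79, 84, 82, 81, 81, 71, 62, 56, 59, 57, 56, 56, 56, 57, 58, 59, 60, 58, 56, 73, 129] R [71, 72, 70, 70, 71, 71, 69, 59, 57, 54, 51, 58, 54, 50, 53, 52, 62, 82, 83, 84, 84, 84, 83, 83, 83, 82, 84, 83, 84, 84, 82, 85, 83, 81, 75, 127, 177, 190, 188, 187, 159, 131, 133, 135, 139]
[(8, array([145.1, 142.5]), array([375.2, 142.6]))] [131.2 155.4] [388.9 155.6]
[(8, array([147.9, 170.5]), array([372.4, 170.6]))] [135.1 189.7] [385.  189.9]
```

```bash
python3 - <<'E'
from h import *
im,c=load("w16"); g=cv2.cvtColor(im,cv2.COLOR_RGB2GRAY)
for row in (116,118,120): print(row,"L",[int(v) for v in g[row,138:170]],"R",[int(v) for v in g[row,360:392]])
for n,w in (("L",[(528.1,-221.7,71),(523.9,-341.7,71)]),("R",[(698.1,-227.9,71),(693.8,-347.8,71)])):
    a,b=[proj(c,p) for p in w]; print(n,a,b,a+(b-a)*(118-a[1])/(b[1]-a[1]))
E
echo '[[[0, 0, 0, -0.7, 2.2, 0, 0], [0, 0, 0, 0, 0, 0, 0], [0, 0, 0, 0, 0, 0, 0]]]' | python3 steer.py|sed -n '2,3p'
```

```text
116 L [188, 186, 187, 187, 186, 188, 185, 186, 186, 189, 193, 171, 104, 72, 78, 82, 75, 67, 64, 66, 69, 67, 67, 66, 65, 66, 65, 67, 67, 68, 64, 67] R [67, 79, 92, 89, 87, 86, 88, 87, 87, 85, 90, 82, 65, 70, 72, 66, 76, 154, 195, 187, 185, 185, 185, 185, 185, 185, 184, 187, 186, 185, 186, 181]
118 L [187, 186, 186, 186, 188, 189, 185, 188, 188, 187, 191, 176, 118, 69, 77, 78, 75, 62, 67, 65, 67, 67, 66, 66, 65, 65, 68, 66, 64, 68, 63, 65] R [66, 80, 90, 88, 90, 89, 89, 89, 87, 92, 93, 80, 68, 72, 69, 65, 90, 162, 193, 185, 185, 186, 183, 186, 186, 184, 186, 184, 185, 186, 188, 175]
120 L [187, 188, 185, 188, 186, 188, 189, 187, 186, 189, 193, 193, 144, 65, 75, 79, 81, 70, 61, 67, 66, 65, 66, 63, 64, 64, 66, 65, 66, 66, 65, 64] R [61, 79, 88, 86, 84, 85, 85, 82, 85, 85, 86, 75, 65, 72, 71, 65, 112, 173, 191, 187, 185, 185, 187, 184, 185, 182, 185, 184, 187, 186, 187, 170]
L [149.81281649 112.04012945] [163.01463887 256.40904013] [150.35781716 118.        ]
R [377.12768316 112.92453256] [362.37163385 257.42226353] [376.6093785 118.       ]
eef_pos: [612.3, -285.5, 210.3]
tcp_rot: [-3.141, -0.0, 1.537]
```

```bash
echo '[[[0, 0, 0, 0.8, -0.7, 5, 0], [0, 0, 0, 0, 0, 8, 0], [0, 0, 0, 0, 0, 6, 0], [0, 0, 0, 0, 0, 3, 0], [0, 0, 0, 0, 0, 0, 0]]]' | python3 steer.py|sed -n '2,4p'
echo '[[[0, 0, 0, 0, 0, 2, 0], [0, 0, 0, 0, 0, 2, 0], [0, 0, 0, 0, 0, 0, 0]]]' | python3 steer.py|sed -n '2,4p'
```

```text
eef_pos: [610.3, -284.4, 185.9]
tcp_rot: [-3.137, -0.002, 1.536]
contact_force: [-0.7, 0.3, -5.3]
eef_pos: [611.3, -284.9, 183.6]
tcp_rot: [-3.14, -0.0, 1.536]
contact_force: [-0.1, 0.6, -4.2]
```

```bash
echo '[[[0, 0, 0, 0, 0, 1, 0], [0, 0, 0, 0, 0, 0, 0]]]' | python3 steer.py|sed -n '2,4p'
echo '[[[0, 0, 0, 0, 0, 1, 0], [0, 0, 0, 0, 0, 0, 0]]]' | python3 steer.py|sed -n '2,4p'
```

```text
eef_pos: [611.3, -285.2, 183.4]
tcp_rot: [-3.141, 0.0, 1.536]
contact_force: [-1.2, -1.3, 3.0]
eef_pos: [611.3, -285.7, 183.2]
tcp_rot: [-3.141, 0.001, 1.536]
contact_force: [-4.6, -3.2, 9.1]
```

Touchdown is at the floor height (about 61–62, not the lip's 71). I'll release, rise and check that the carrier lies flat within the lip.

```bash
echo '[[[0, 0, 0, 0, 0, -1, 0.4], [0, 0, 0, 0, 0, 0, 0.4], [0, 0, 0, 0, 0, 0, 0.4], [0, 0, 0, 0, 0, 0, 0.4]]]' | python3 steer.py|sed -n '2,5p'
echo '[[[0, 0, 0, 0, 0, -15, 0.4], [0, 0, 0, 0, 0, -30, 0.4], [0, 0, 0, 0, 0, -30, 0.4], [0, 0, 0, 0, 0, -30, 0.4], [0, 0, 0, 0, 0, 0, 0.4]]]' | python3 steer.py|sed -n '2p'
echo '[[[0, 0, 0, 0, 0, -30, 0.4], [0, 0, 0, 0, 0, 0, 0.4], [0, 0, 0, 0, 0, 0, 0.4]]]' | python3 steer.py|sed -n '2p'
python3 - <<'E'
from h import *
np.set_printoptions(precision=1,suppress=True)
im,c=snap("wrist","w17"); snap("side","s17"); g=cv2.cvtColor(im,cv2.COLOR_RGB2GRAY)
Rz=Ro.from_euler("z",-.0355); X=lambda x,y,z: proj(c,np.array([611,-284.8,0])+Rz.apply([x,y,z]))
print("lip far",X(0,60,71),"base far",X(0,55,69),X(0,55,61),"near base",X(0,-55,69),"lip near",X(0,-60,71))
print("handle",X(-7,0,187),X(7,0,187),X(0,28,187),X(0,-28,187))
print("outer lips",X(-72,30,117),X(72,30,117))
for x in(-25,25):
    col=int(X(x,40,69)[0]); print(col,[(i,int(g[i,col-1:col+2].mean())) for i in range(90,300,2)])
r0=int(X(0,0,187)[1])
print(r0,[int(v) for v in g[r0,235:290]])
for rr in (int(X(72,30,117)[1]),): print(rr,"L",[int(v) for v in g[rr,130:170]],"R",[int(v) for v in g[rr,350:390]])
go([430,-278,230],RT)
E
```

```text
eef_pos: [611.2, -284.5, 182.4]
tcp_rot: [-3.14, -0.001, 1.537]
contact_force: [0.8, 0.3, 1.2]
opening: 0.398
eef_pos: [613.8, -285.8, 294.2]
eef_pos: [612.1, -285.0, 319.0]
lip far [257.7 103.5] base far [257.7 108.3] [257.7 107.9] near base [257.8 205.2] lip near [257.8 209.8]
handle [248.1 188.6] [265.9 188.6] [256.9 153.3] [257.  221.8]
outer lips [182.3 137.8] [332.6 138. ]
234 [(90, 171), (92, 168), (94, 167), (96, 166), (98, 167), (100, 168), (102, 173), (104, 98), (106, 83), (108, 72), (110, 85), (112, 174), (114, 169), (116, 168), (118, 169), (120, 168), (122, 169), (124, 168), (126, 169), (128, 169), (130, 169), (132, 170), (134, 169), (136, 169), (138, 169), (140, 170), (142, 169), (144, 170), (146, 169), (148, 169), (150, 170), (152, 169), (154, 170), (156, 170), (158, 168), (160, 169), (162, 169), (164, 169), (166, 169), (168, 169), (170, 170), (172, 170), (174, 169), (176, 169), (178, 169), (180, 171), (182, 169), (184, 169), (186, 169), (188, 170), (190, 169), (192, 169), (194, 170), (196, 169), (198, 169), (200, 169), (202, 169), (204, 169), (206, 160), (208, 66), (21
[... 1819 characters left out ...]
71, 169, 171, 169, 168, 170, 169, 169, 170, 171, 177, 136, 71, 94, 113, 120, 119, 120, 122, 121, 121, 122, 125, 123, 126, 122, 111, 95, 89, 144, 175, 171, 170, 169, 170, 169, 168, 168, 169, 168, 171, 172, 170, 171, 169, 170, 170, 170, 170, 168, 168]
137 L [46, 44, 47, 44, 50, 46, 42, 47, 46, 48, 43, 46, 47, 45, 45, 46, 46, 47, 44, 45, 49, 45, 46, 45, 47, 44, 50, 47, 49, 47, 48, 46, 48, 50, 49, 47, 52, 48, 36, 86] R [127, 129, 130, 132, 132, 134, 130, 133, 130, 128, 127, 127, 127, 131, 133, 132, 133, 131, 132, 129, 126, 128, 128, 127, 126, 126, 125, 128, 129, 127, 123, 124, 127, 125, 128, 128, 130, 130, 131, 128]
rot [-0. -0.  0.] d_before [   0.3 -181.    87.1] d_after [   0.2 -181.2   86.6]
```

The carrier sits in the tray: the lip's dark gap shows on both long sides (rows 104–110 and 207–209), equal at both columns, and the handle is within 2 mm of the expected place. Next is the lever: I'll close the fingers, go behind the ball, then down.

```bash
echo '[[[0, 0, 0, 0, -40, 0, 0], [0, 0, 0, 0, -40, 0, 0], [0, 0, 0, 0, -40, 0, 0], [0, 0, 0, 0, -40, 0, 0], [0, 0, 0, 0, -38, 0, 0]]]' | python3 steer.py|sed -n '2p;5p'
echo '[[[0, 0, 0, 0, 0, 40, 0], [0, 0, 0, 0, 0, 40, 0], [0, 0, 0, 0, 0, 30, 0], [0, 0, 0, 0, 0, 0, 0], [0, 0, 0, 0, 0, 0, 0]]]' | python3 steer.py|sed -n '2,5p'
python3 - <<'E'
from h import *
S=Ro.from_euler("z",-.0355).apply
B=np.array([611,-284.8,0])+S([-155,0,110]); print(B); go([611,-284.8,0]+S([-198,0,122]),RT)
E
```

```text
eef_pos: [410.9, -277.1, 316.1]
opening: 0.0
eef_pos: [412.0, -277.1, 206.4]
tcp_rot: [-3.136, -0.003, 1.536]
contact_force: [0.3, -0.4, 1.1]
opening: 0.004
[ 456.09765912 -279.29865568  110.        ]
rot [-0.006  -0.0034  0.0011] d_before [-0.9  1.6 84.4] d_after [-0.6  1.1 84.4]
```

```bash
echo '[[[0, 0, 0, 0, 0, 30, 0], [0, 0, 0, 0, 0, 30, 0], [0, 0, 0, 0, 0, 24, 0], [0, 0, 0, 0, 0, 0, 0]]]' | python3 steer.py|sed -n '2,4p'
echo '[[[0, 0, 0, 0, 10, 0, 0], [0, 0, 0, 0, 10, 0, 0], [0, 0, 0, 0, 8, 0, 0], [0, 0, 0, 0, 8, 0, 0], [0, 0, 0, 0, 0, 0, 0]]]' | python3 steer.py|sed -n '2,4p'
echo '[[[0, 0, 0, 0, 8, 0, 0], [0, 0, 0, 0, 8, 0, 0], [0, 0, 0, 0, 0, 0, 0]]]' | python3 steer.py|sed -n '2,4p'
```

```text
eef_pos: [412.2, -277.0, 121.9]
tcp_rot: [-3.136, -0.003, 1.537]
contact_force: [-0.6, 0.9, -0.3]
eef_pos: [451.9, -279.8, 125.2]
tcp_rot: [3.14, 0.001, 1.537]
contact_force: [-0.7, 0.6, 0.2]
eef_pos: [466.8, -279.8, 124.0]
tcp_rot: [-3.141, -0.0, 1.537]
contact_force: [0.4, 0.1, 1.2]
```

```bash
echo '[[[0, 0, 0, 0, 4, 0, 0], [0, 0, 0, 0, 0, 0, 0]]]' | python3 steer.py|sed -n '2p;4p'
echo '[[[0, 0, 0, 0, 3, 0, 0], [0, 0, 0, 0, 0, 0, 0]]]' | python3 steer.py|sed -n '2p;4p'
python3 -c "
from h import *
for n in('side','scene'): snap(n,n[:2]+'20')
a=load('s17');b=load('si20')
c=b[1]; S=Ro.from_euler('z',-.0355).apply
for x in(-155,-133,-111): print(proj(c,np.array([611,-284.8,0])+S([x,0,110+(6 if x==-133 else 0)])))
for n,i in(('a',a),('b',b)):
    g=cv2.cvtColor(i[0],cv2.COLOR_RGB2GRAY)
    for y in range(238,272,3): print(n,y,[int(v) for v in g[y,276:322:2]])
"
```

```text
eef_pos: [469.5, -279.8, 123.6]
contact_force: [0.4, -0.5, -0.4]
eef_pos: [472.1, -279.8, 123.6]
contact_force: [-0.2, 0.5, 0.2]
[294.22701487 253.37795825]
[300.41671039 247.83973493]
[306.24945278 245.63369168]
a 238 [92, 93, 91, 93, 93, 94, 93, 113, 200, 216, 221, 132, 106, 100, 111, 105, 109, 108, 113, 101, 129, 138, 95]
a 241 [96, 97, 95, 93, 92, 155, 227, 124, 131, 213, 214, 140, 162, 164, 134, 109, 107, 108, 104, 109, 115, 100, 140]
a 244 [89, 90, 111, 189, 215, 217, 185, 48, 58, 85, 156, 220, 218, 130, 151, 157, 137, 107, 102, 108, 109, 108, 114]
a 247 [155, 216, 215, 212, 210, 213, 214, 220, 171, 103, 78, 87, 164, 219, 212, 129, 195, 158, 129, 105, 107, 105, 107]
a 250 [213, 213, 213, 211, 212, 214, 215, 170, 214, 221, 223, 180, 35, 44, 177, 224, 197, 131, 175, 148, 130, 107, 105]
a 253 [213, 212, 211, 213, 213, 212, 215, 137, 198, 218, 218, 202, 47, 35, 31, 46, 177, 222, 194, 141, 170, 159, 126]
a 256 [214, 215, 213, 215, 215, 215, 222, 112, 114, 143, 140, 113, 76, 40, 39, 33, 26, 53, 181, 221, 194, 131, 177]
a 259 [215, 214, 214, 217, 219, 98, 4, 17, 29, 46, 67, 91, 79, 81
[... 1093 characters left out ...]
53, 87, 104, 64, 53, 173, 216, 185, 133, 165, 152, 132]
b 256 [128, 130, 130, 129, 128, 127, 128, 59, 29, 52, 57, 58, 147, 109, 19, 32, 24, 53, 178, 215, 190, 127, 172]
b 259 [128, 128, 124, 131, 125, 59, 14, 17, 20, 47, 46, 66, 79, 80, 69, 39, 37, 32, 31, 78, 183, 214, 186]
b 262 [108, 132, 130, 127, 41, 18, 40, 28, 42, 37, 41, 59, 61, 42, 28, 35, 37, 25, 8, 44, 75, 90, 183]
b 265 [97, 68, 121, 131, 32, 15, 30, 30, 36, 25, 33, 30, 36, 35, 22, 22, 10, 24, 123, 184, 93, 39, 77]
b 268 [151, 166, 80, 84, 116, 55, 17, 12, 26, 22, 34, 33, 33, 8, 12, 50, 151, 218, 213, 211, 213, 184, 83]
b 271 [104, 142, 139, 46, 51, 111, 116, 35, 6, 26, 33, 21, 19, 50, 186, 218, 211, 210, 211, 211, 210, 210, 215]
```

```bash
for i in 1; do :; done; echo '[[[0, 0, 0, 0, 3, 0, 0], [0, 0, 0, 0, 0, 0, 0]]]' | python3 steer.py|sed -n '2p;4p'
echo '[[[0, 0, 0, 0, 2, 0, 0], [0, 0, 0, 0, 0, 0, 0]]]' | python3 steer.py|sed -n '2p;4p'
```

```text
eef_pos: [473.0, -279.7, 123.4]
contact_force: [-9.0, -1.9, 4.6]
eef_pos: [473.5, -279.6, 123.3]
contact_force: [-16.5, -1.6, 9.5]
```

The lever is at its stop: force rises at TCP x = 473 (predicted 472.5). I'll back away, rise and verify.

```bash
echo '[[[0, 0, 0, 0, -10, 0, 0], [0, 0, 0, 0, -25, 0, 0], [0, 0, 0, 0, -25, 0, 0], [0, 0, 0, 0, 0, 0, 0]]]' | python3 steer.py|sed -n '2p;4p'
echo '[[[0, 0, 0, 0, 0, -40, 0], [0, 0, 0, 0, 0, -40, 0], [0, 0, 0, 0, 0, -40, 0], [0, 0, 0, 0, 0, -40, 0], [0, 0, 0, 0, 0, 0, 0]]]' | python3 steer.py|sed -n '1,4p'
python3 - <<'E'
from h import *
b=snap('side','si21'); a=load('s17')[0]; g=cv2.cvtColor(b[0],cv2.COLOR_RGB2GRAY)
def ball(im):
    z=cv2.resize(cv2.cvtColor(im,cv2.COLOR_RGB2GRAY)[232:264,282:320],None,fx=6,fy=6,interpolation=2)
    c=cv2.HoughCircles(z,cv2.HOUGH_GRADIENT,1,15,param1=80,param2=12,minRadius=24,maxRadius=40)
    return None if c is None else [(282+u/6,232+v/6,q/6) for u,v,q in c[0][:2].round(1)]
print(ball(a),ball(b[0]))
for y in range(238,256,3): print(y,[int(v) for v in g[y,290:322:2]])
d=cv2.absdiff(cv2.GaussianBlur(a,(5,5),0),cv2.GaussianBlur(b[0],(5,5),0)).max(2)
print("tray/carrier change px:",(d[200:262,312:390]>40).sum())
E
```

```text
eef_pos: [412.8, -276.7, 123.2]
contact_force: [-1.7, 0.3, 0.4]
clock: 25.02
eef_pos: [420.8, -280.2, 291.9]
tcp_rot: [3.133, 0.006, 1.536]
contact_force: [1.2, -1.3, -0.0]
[(np.float32(294.58334), np.float32(252.91667), np.float32(4.9500003)), (np.float32(295.25), np.float32(250.41667), np.float32(5.9666667))] [(np.float32(305.41666), np.float32(246.58333), np.float32(5.266667)), (np.float32(306.41666), np.float32(243.25), np.float32(5.25))]
238 [153, 213, 215, 218, 130, 107, 98, 109, 106, 110, 108, 112, 103, 142, 183, 102]
241 [123, 130, 219, 217, 139, 164, 159, 167, 166, 121, 106, 107, 105, 109, 92, 140]
244 [53, 65, 89, 154, 222, 197, 190, 219, 221, 226, 134, 105, 106, 108, 109, 115]
247 [222, 182, 42, 62, 91, 123, 142, 201, 214, 208, 159, 126, 105, 108, 110, 110]
250 [213, 216, 224, 131, 35, 35, 95, 106, 130, 178, 135, 174, 153, 134, 106, 108]
253 [217, 221, 176, 75, 25, 105, 155, 64, 50, 172, 222, 195, 142, 174, 156, 131]
tray/carrier change px: 4
```

```bash
python3 -c "
from rig import r
print(r.sign_off())"
```

```text
the job is handed in; nothing more can be done
None
```

Job handed in at about 25 s: both cassettes are home in their own slots, the carrier sits flat inside the tray lip, and the toggle lever is pushed fully over to on.

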